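# File the finished plaque and shut the stock drawer

## Robot

A 7-joint arm with a two-finger parallel gripper is mounted at the origin on the work surface. World frame = base frame: x ahead of the robot, y to its left, z up, the work surface at z = 0. Lengths are in mm, angles in rad, forces in N, time in s.
With the tool pointing down it reaches from about 425 to 875 mm from the base axis. Payload 4.7 kg.
Tool frame: the origin (TCP) lies on the centre line of the jaws, within the pads' length; the fingertips stand env.tips_ahead ahead of it and the grasp point (between the pads) lies 2 mm behind it (env.tips_ahead is the distance from the TCP to the fingertips, in mm); z points along the fingers, y is the line along which they close (so a half turn about z gives the same grasp; the last joint's range is limited). The gripper opens to 87 mm and grips with 3 to 60 N. Pads are 19 mm wide; open, the fingers measure 117 mm over their backs; the gripper's body (75 mm by 190 mm) begins 51 mm behind the grasp point.
Start: joints at [-1.245, 0.321, -0.07, 1.45, 0.023, 1.371, -0.057], TCP at [199.429, 618.67, 239.587] pointing down, gripper open.
Joint ranges: [-2.86, 2.86], [-0.3, 2.09], [-1.38, 1.24], [0.06, 2.45], [-1.56, 4.7], [0.09, 2.05], [-2.69, 2.69]. Speed limits (rad/s): [2.57, 2.57, 3.14, 3.14, 3.14, 3.14, 3.14].

## Interface

Orientations are given as a rotation vector (axis times angle).
In Python, from bench import env, vision gives the robot as it stands.
- The arm moves only by the tool jog_arm, never from a script. Its argument "moves" is a list of rows, each an object with "offset": the shift along the tool's x, y, z in cm, a list of three; "twist": the turn, a rotation vector about the tool's x, y, z in rad, a list of three; "grip": the closure, from 0 (fully open) to 1 (shut). A call has 1 to 5 rows; each row is the pose to reach, as a shift and turn from the pose commanded when the call began, along the tool's axes at that moment; what a row does not reach only later rows make up. A row lasts 1/10 s, in which the tool goes at most 50 mm and 8.59 degrees, less where a joint would pass 70% of its speed; a pose out of reach is approached as far as the arm can. A call with a gripper value outside its range is refused whole. The fingers move at their own pace and stop on an object; "squeeze" is the grip in N (left out, the last holds). Time passes only in rows, so rows that repeat a pose let the fingers close. It gives the time, the measured TCP pose, the force, the opening and the grip force at its end, in the units of the state.
- env.get_obs(): the state, without advancing time (a new reading comes with each control period).
- vision.capture(name): name is "scene" or "top"; returns a dict with "color" (384x512x3 uint8, red, green, blue), "fx", "fy", "cx", "cy" (pixels), "rvec" (rotation vector, rad) and "tvec" (3), from world to camera coordinates, as OpenCV has them. Camera axes: x right, y down, z forward; pixel columns grow to the right and rows downward; lengths in mm; the calibration is good to about 2 mm. A picture is of the moment at which its call begins. There is no depth.
- env.job_done(): hands the job in; it is judged then, once.
Trained networks look in a picture, given as the dict that the camera call returned (one of the last four; its "shot" number tells which), for a name from the list of things; names that differ only in an ending like _2 or _b are one class to them, and where a whole thing is asked for, a point or a joint stands for the part that bears it (a point fixed in the world has none). Each returns a list of dicts, best first, with "p" (0 to 1); they miss things now and then, are a little off and sometimes report something else, mostly with a low value. They report only what shows in the picture. A call takes as long as a camera call. They do not tell look-alikes from the thing itself.
- vision.spot_in(target, picture): "extent" ([left, top, right, bottom] in pixels, round what is visible of it).
- vision.outline_of(target, picture): "mask" (384x512 bool, what is visible of it) and "extent" ([left, top, right, bottom] in pixels, round what is visible of it).
- vision.tip_of(target, picture): "position" ([column, row] in pixels: a listed point, or the origin of a listed thing).
The state is a dict: "t": time; "joint_positions": joint angles; "qd": joint speeds; "joint_torque": joint torques, N m; "position": TCP position; "eef_rot": TCP orientation; "ft_force": force on the tool from outside, world axes, zero at the start; "wrist_torque": the same for the moment, N m; "width": finger opening in mm; "finger_force": force on a finger pad.
Only numpy, scipy, OpenCV 4.12 (cv2) and the standard library are available. Lean on these libraries where they do the work, as an engineer would, in place of code of your own. Each camera call takes 0.05 s, during which the arm holds its last target. There are 200 camera calls.

## Task

Take the dark wooden plaque from the sloped plywood rack and stand it in the open drawer, on its bottom edge in the white sloped holder and leaning back on the holder's rest; lower it in, do not drop it. Then swing the drawer's clear cover down and press its orange edge until the catch holds it shut, and only then push the drawer fully home, without slamming it. Leave the mug, the tape and the glue bottle where they are.

Things in the scene. Friction and masses are not known exactly. Their poses are not given: they have to be found in the camera images.
- plaque: Wooden plaque, 15 mm thick (own x), 110 wide (own y), 80 tall (own z), 0.08-0.15 kg; brass sheet on its +x face, black back. Origin: centre of its bottom edge face. It stands in the rack leaning 28 degrees from vertical, top towards the rack's -x: fingers that take it across its thickness must be tilted likewise, along its face.
- plaque_top (a point): Middle of the plaque's top edge face, 80 mm along own z from its origin; axes as the plaque's. Of the plaque the upper 40 mm are free on both faces, in the rack as in the drawer's holder; the lower 40 mm of the back lie against a 5 mm thick rest.
- rack: Fixed plywood rack, base plate 110 x 140 x 12 mm; origin on the table. Its sloped corner, in which the plaque stands, lies 10 mm along its +x and 35 mm up. The plaque's brass face looks to its +x and up.
- cabinet: Fixed grey steel cabinet, 290 mm deep (x), 190 wide (y), 130 high, open to its own -x. Origin: on the table, 100 mm in front of the middle of its front plane (the cabinet begins at own x = +100 mm). The drawer slides along its x.
- drawer (a joint): How far the drawer stands open, m: 0 fully home, 0.21 at the stop; starts at 0.17 to 0.20. About 2.5 N of friction, a firm end stop at 0; it stays where it is left.
- drawer_front (a point): On the outer face of the drawer's blue front, 65 mm above the table, mid width; axes as the cabinet's (x into the drawer). The front is 182 mm wide and reaches from 8 to 88 mm above the table; at 18 mm height an aluminium pull sticks out 12 mm. Inside, the drawer is 150 mm wide; its 6 mm thick side walls rise to 98 mm.
- seat (a point): Sloped corner of the drawer's white holder, middle of its 124 mm width; axes as the cabinet's. 19 mm above the table, 144 mm behind the front's outer face. The rest rises 40 mm from here, leaning 28 degrees to -x (the drawer's front); a 27 mm floor runs square to it, to +x and up, ending in a 7 mm lip. A plaque fully in has its origin 6.6 mm along x, 3.5 mm above this point.
- rest_top (a point): Middle of the top edge of the holder's 5 mm thick white rest, on its plaque side, 40 mm up the slope from the seat point; axes as the cabinet's. Behind the holder smaller plaques, 58 mm tall along the same slope, stand fixed: between the rest's face and theirs 64 mm are free, square to the slope. A plaque fully in reaches 97 mm above the table, just under the shut cover.
- cover (a joint): Angle of the clear cover, rad: 0 shut flat, 1.57 upright; starts at 1.65 to 1.85, leaning out over the cabinet's +y side. A stiff hinge (0.13 N m) keeps it where left. At 0.08 its nub meets a sprung ball; 4 to 8 N down on the orange edge takes it past at 0.04, and it then stays held against a firm stop at 0.
- cover_hinge (a point): Middle of the cover's hinge line, along the cabinet's x on the drawer's +y wall, 99.5 mm above the table. The cover measures 135 mm along the hinge and 158 mm out from it, 4 mm thick; shut, it spans towards -y and passes under the cabinet's roof; open, it would strike it.
- cover_edge (a point): Middle of the cover's free edge (16 mm wide orange band) on the face that is uppermost when shut, 158 mm from the hinge and 4 mm above the hinge plane.
- mug: Bystander: red mug, 76 mm wide and 90 mm high, on the table beyond the rack; origin under its middle.
- tape: Bystander: roll of tape lying flat on the robot's side of the rack, 90 mm across, 25 mm high; origin under its middle.
- glue: Bystander: white bottle with an orange cap, 44 mm across, 110 mm high, standing on the cabinet; origin under its middle.
There are look-alikes about, which are no part of the job. Of the things like the plaque, leave any that is green, red or turquoise; of the rest the larger one is meant.

How it is judged (in metres and radians):
On the way, in this order (a step that is already met when the one before it is completed fails the run):
1. the plaque stands in the drawer's holder, leaning on its rest and let go, with the cover still open (x of plaque in the frame of seat between -0.0014 and 0.0146 m and y of plaque in the frame of seat between -0.022 and 0.022 m and z of plaque in the frame of seat below 0.0095 m and angle between plaque's own z axis and vertical between 0.3687 and 0.6087 rad and contact force between the fingers and plaque below 0.1 N and value of joint cover above 0.3 rad and value of joint drawer above 0.1 m), for 0.2 s.
2. the cover is pressed shut and held by its catch while the drawer is still open (value of joint cover below 0.03 rad and contact force between the arm and plaque below 0.1 N and value of joint drawer above 0.05 m), for 0.2 s.
3. the drawer is pushed fully home (value of joint drawer below 0.005 m), for 0.2 s.
At the end, for the whole second after the job is handed in: The drawer is home to within 5 mm, its cover held shut (under 0.03 rad), and the plaque is at rest in the holder: its origin within 8 mm lengthwise and 22 mm sideways of its proper place, no more than 6 mm too high, leaning 28 degrees give or take 7, and let go (value of joint drawer below 0.005 m and value of joint cover below 0.03 rad and x of plaque in the frame of seat between -0.0014 and 0.0146 m and y of plaque in the frame of seat between -0.022 and 0.022 m and z of plaque in the frame of seat below 0.0095 m and angle between plaque's own z axis and vertical between 0.3687 and 0.6087 rad and contact force between the fingers and plaque below 0.1 N and linear speed of plaque below 0.02 m/s); the robot touches nothing.
It fails at once if the red mug is moved more than 20 mm or tipped (distance of mug from where it was at the start of the episode above 0.02 m or angle between mug's own z axis and vertical above 0.3 rad).
It fails at once if the roll of tape is moved more than 20 mm or tipped (distance of tape from where it was at the start of the episode above 0.02 m or angle between tape's own z axis and vertical above 0.3 rad).
It fails at once if the glue bottle is moved more than 20 mm or tipped (distance of glue from where it was at the start of the episode above 0.02 m or angle between glue's own z axis and vertical above 0.3 rad).
It fails at once if the plaque is dropped (falls freely faster than 0.6 m/s) (contact force between the fingers and plaque below 0.1 N and linear speed of plaque above 0.6 m/s).
It fails at once if the drawer is slammed (closes faster than 0.5 m/s) (velocity of joint drawer below -0.5 m/s).
It also fails if it takes over 72 s, if anything falls off the work surface, if the arm or the gripper's body presses on something with over 40 N, if the wrist force passes 120 N, or if a joint passes its speed limit or range.

## Working session

There is one attempt and no reset: what is moved stays moved. The work goes in short steps, Python scripts to look and compute and a tool call to move; the robot and the scene stay as the last step left them, time stands still between calls to the robot, and variables do not carry over. Pictures are saved under pics/ and viewed, at most 10 in all, crops included, and the job is handed in when it is done.

Besides the shell and the picture viewer there is one more tool, called after "Call:" as name(argument=value, ...), one argument or row to a line, values as JSON. jog_arm: Moves the arm, as the interface text tells. Its arguments: {"type":"object","properties":{"moves":{"type":"array"},"squeeze":{"type":"number"}},"required":["moves"]}

```bash
ls; mkdir -p pics; python3 - <<'E'
from bench import env, vision
import cv2,numpy as np
ims=[]
for n in("scene","top"):
    p=vision.capture(n); ims.append(p); cv2.imwrite(f"pics/{n}0.png",p["color"][:,:,::-1])
    print(n,p["fx"],p["cx"],p["cy"],p["rvec"],p["tvec"])
    for t in["plaque","rack","cabinet","mug","tape","glue"]:
        print(t,[(np.round(d["extent"]).astype(int).tolist(),round(d["p"],2)) for d in vision.spot_in(t,p)][:5])
    for t in["plaque","plaque_top","rack","cabinet","drawer_front","seat","rest_top","cover_hinge","cover_edge"]:
        print(t,[(np.round(d["position"],1).tolist(),round(d["p"],2)) for d in vision.tip_of(t,p)][:5])
print(env.get_obs(),env.tips_ahead)
E
```

```text
pics
scene 447.56405369738184 259.35418372692993 197.79141888591826 [ 1.34992953  2.1278621  -0.9865272 ] [ 216.02141611 -296.55267292 1448.8875098 ]
plaque [([241, 202, 279, 226], 0.97), ([263, 172, 298, 194], 0.93), ([385, 207, 440, 250], 0.9), ([368, 263, 430, 306], 0.56), ([156, 102, 245, 215], 0.52)]
rack [([292, 199, 370, 243], 0.86)]
cabinet [([31, 102, 247, 335], 0.91)]
mug [([268, 229, 308, 292], 0.84)]
tape [([336, 168, 370, 200], 0.8), ([141, 154, 170, 204], 0.2)]
glue [([142, 152, 169, 201], 0.68), ([156, 99, 247, 219], 0.41)]
plaque [([398.6, 221.3], 0.91), ([253.6, 207.3], 0.88), ([284.5, 189.0], 0.6), ([323.0, 211.4], 0.58), ([399.0, 299.1], 0.57)]
plaque_top [([341.0, 177.8], 0.98), ([392.9, 265.5], 0.82), ([275.6, 172.4], 0.75), ([266.5, 223.0], 0.71), ([430.4, 236.2], 0.68)]
rack [([328.7, 222.9], 0.84)]
cabinet [([193.7, 194.0], 0.86), ([286.3, 271.9], 0.22)]
drawer_front [([213.1, 153.5], 0.79), ([191.0, 185.8], 0.44), ([287.4, 271.1], 0.23)]
seat [([322.8, 209.7], 0.67)]
rest_top [([187.8, 184.3], 0.69)]
cover_hinge [([215.1, 171.4], 0.96)]
cover_edge [([218.3, 1
[... 1050 characters left out ...]
, 'joint_positions': array([-1.244917  ,  0.32099953, -0.07009535,  1.45052325,  0.02257093,
        1.37079672, -0.0568949 ]), 'qd': array([-0.00249568,  0.00103009, -0.00021981, -0.00198001,  0.00066859,
       -0.00023631, -0.00220093]), 'joint_torque': array([-6.84843167e-05, -4.91094017e+01, -4.03152891e-01, -3.12772143e+01,
       -6.37079892e-02,  3.36099858e-02,  2.02978225e-05]), 'position': array([199.40839864, 618.66576564, 239.57509743]), 'eef_rot': array([4.87734038e-01, 3.10347390e+00, 8.74286069e-05]), 'ft_force': array([-0.26879779,  0.074712  , -0.9239174 ]), 'wrist_torque': array([ 0.00662059, -0.01059752, -0.04810165]), 'finger_force': 0.0, 'width': 87.21428801583625} 17.0
```

```bash
python3 - <<'E'
import cv2
for n in("scene","top"): cv2.imwrite(f"pics/{n}0b.png",cv2.resize(cv2.imread(f"pics/{n}0.png"),(800,600),interpolation=cv2.INTER_CUBIC))
E
```

```text
(no output)
```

View pics/scene0b.png

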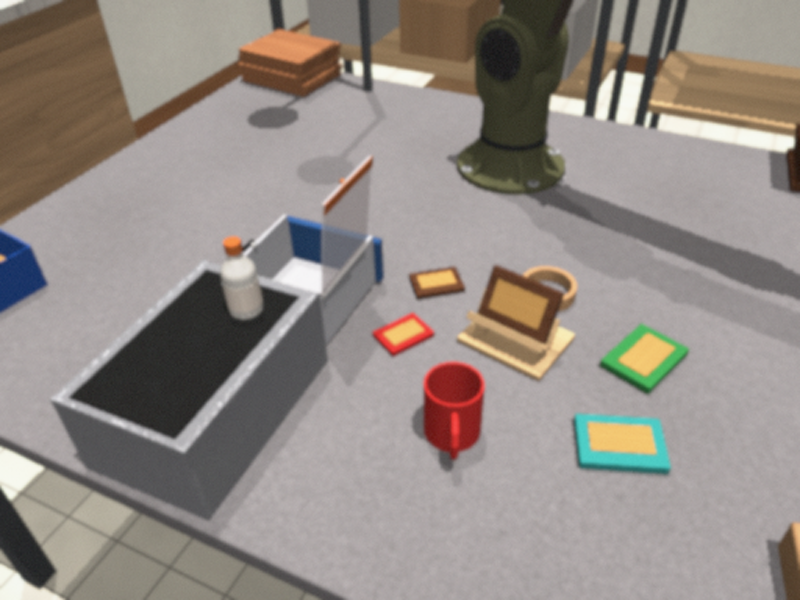

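View pics/top0b.png

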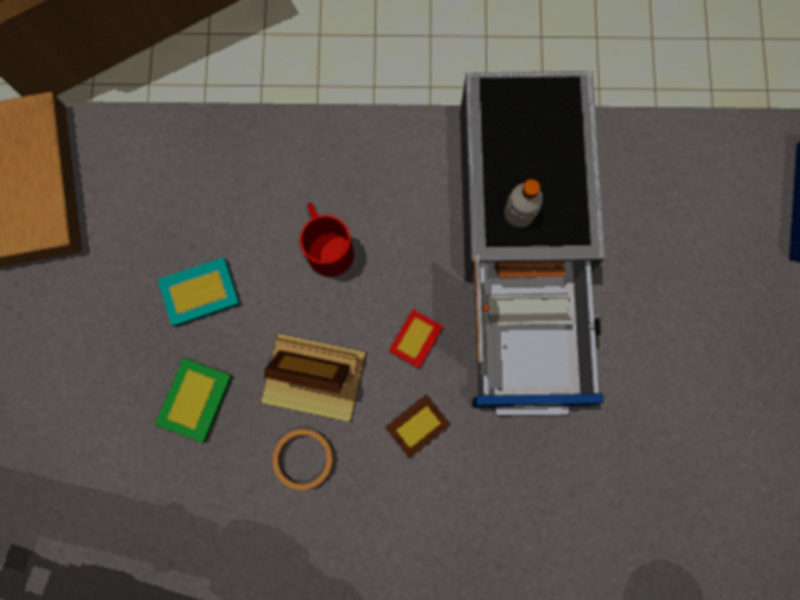

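```bash
cat > h.py <<'E'
import numpy as np,cv2
from scipy.optimize import least_squares
A=np.radians(28)
def proj(p,P): return cv2.projectPoints(np.atleast_2d(np.float64(P)),np.float64(p["rvec"]),np.float64(p["tvec"]),np.array([[p["fx"],0,p["cx"]],[0,p["fy"],p["cy"]],[0,0,1.]]),None)[0][:,0]
def rz(a): return np.array([[np.cos(a),-np.sin(a),0],[np.sin(a),np.cos(a),0],[0,0,1]])
def place(q,L): return np.atleast_2d(L)@rz(q[2]).T+[q[0],q[1],0]
# plaque (leaning frame), rows: origin at q, z=zo
def plq(pts,zo): 
    P=np.atleast_2d(np.float64(pts)); c,s=np.cos(A),np.sin(A)
    return np.c_[P[:,0]*c-P[:,2]*s,P[:,1],P[:,0]*s+P[:,2]*c+zo]
def fit(obs,q0,f): # obs: list (pic,pixel,localfn(q)->3)
    r=least_squares(lambda q:np.concatenate([(proj(p,g(q))[0]-u) for p,u,g in obs]),q0,loss="soft_l1",x_scale=f); return r
def lines(img,p,segs,sc,off,col):
    for a,b in segs:
        u,v=proj(p,[a,b]); f=lambda w:tuple(int(round(t)) for t in ((w-off+.5)*sc))
        cv2.line(img,f(u),f(v),col,1)
E
cat > fit1.py <<'E'
from bench import env,vision
from h import *
import pickle
S=vision.capture("scene");T=vision.capture("top"); pickle.dump((S,T),open("st.pkl","wb"))
cab=lambda L:(lambda q:place(q,np.array(L)+[q[3],0,0]))
obs=[(S,[193.7,194],lambda q:place(q,[0,0,0])),(S,[213.1,153.5],cab([0,0,65.])),(T,[344.6,257.8],cab([0,0,65.])),
(T,[336.3,199.7],cab([144.,0,19])),(T,[338.2,205.7],cab([144-18.8,0,54.3])),(S,[187.8,184.3],cab([144-18.8,0,54.3]))]
cc=[(100,95,130),(390,95,130),(390,-95,130),(100,-95,130)]
tp=np.array([(467,72),(592,72),(602,258)])/1.5625
for c,u in zip([cc[1],cc[2],cc[3]],tp): obs.append((T,u,(lambda c:lambda q:place(q,c))(c)))
r=fit(obs,[500,-100,0,-90],[10,10,.05,10]); q=r.x; print("cab",q,np.round(r.fun.reshape(-1,2),1).tolist())
obs=[(S,[341,177.8],[0,0,80]),(T,[194.4,247.8],[0,0,80]),(S,[323,211.4],[0,0,0]),(T,[198.4,227.6],[0,0,0])]
obs=[(p,u,(lambda L:lambda w:place(w,plq(L,38.5)))(L)) for p,u,L in obs]
k=[(-7.5,55,80),(-7.5,-55,80),(7.5,55,80),(7.5,-55,80)]
r=fit(obs,[500,150,0],[10,10,.05]);w=r.x;print("plq",w,np.round(r.fun.reshape(-1,2),1).tolist())
E
python3 - <<'E'
exec(open("fit1.py").read())
def loop(f,L): P=[f(x)[0] for x in L]; return list(zip(P,P[1:]+P[:1]))
xf=q[3]
segs=loop(lambda x:place(q,x),cc)+loop(lambda x:place(q,x),[(xf,91,88),(xf,-91,88),(xf,-91,8),(xf,91,8)])
rest=[(xf+144,62,19),(xf+144,-62,19),(xf+125.2,-62,54.3),(xf+125.2,62,54.3)]
segs+=loop(lambda x:place(q,x),rest)
ps=loop(lambda x:place(w,plq(x,38.5)),[(7.5,55,0),(7.5,-55,0),(7.5,-55,80),(7.5,55,80)])+loop(lambda x:place(w,plq(x,38.5)),[(-7.5,55,80),(-7.5,-55,80),(7.5,-55,80),(7.5,55,80)])
for n,p,(a,b,c,d) in(("topf",T,(150,190,395,290)),("scf",S,(130,90,390,260))):
    sc=3; im=cv2.resize(p["color"][b:d,a:c,::-1],None,fx=sc,fy=sc,interpolation=cv2.INTER_CUBIC)
    o=im.copy(); lines(o,p,segs+ps,sc,np.array([a,b]),(255,255,0))
    cv2.imwrite(f"pics/{n}.png",np.vstack([im,o]) if n=="topf" else o)
E
```

```text
cab [ 5.49389392e+02 -1.51037095e+02  2.14599631e-02 -9.84359974e+01] [[3.1, -0.7], [0.4, -2.1], [-1.3, -0.2], [1.0, -0.5], [1.8, -1.4], [0.9, -1.7], [-1.2, -0.3], [0.2, -1.3], [1.7, 0.2]]
plq [ 5.16760720e+02  1.79561115e+02 -1.07401322e-01] [[-3.6, -0.1], [-1.3, -5.7], [4.4, -0.3], [1.1, 1.6]]
```

View pics/topf.png

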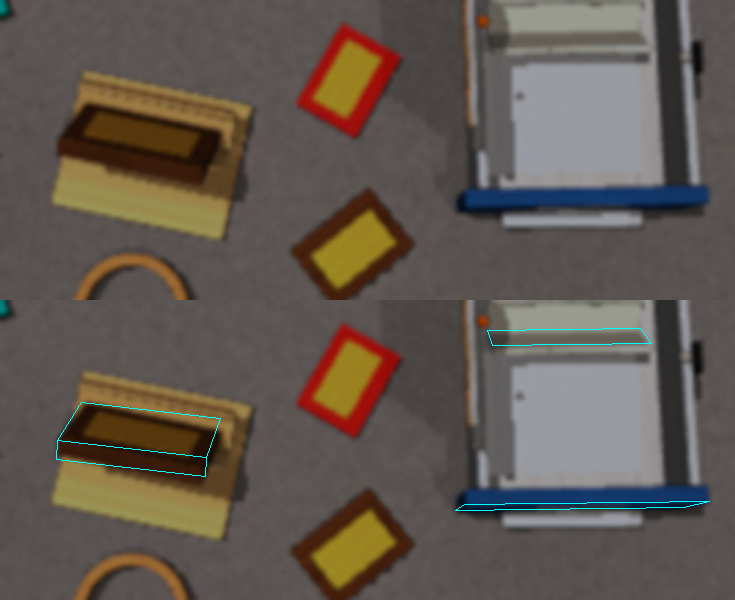

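View pics/scf.png

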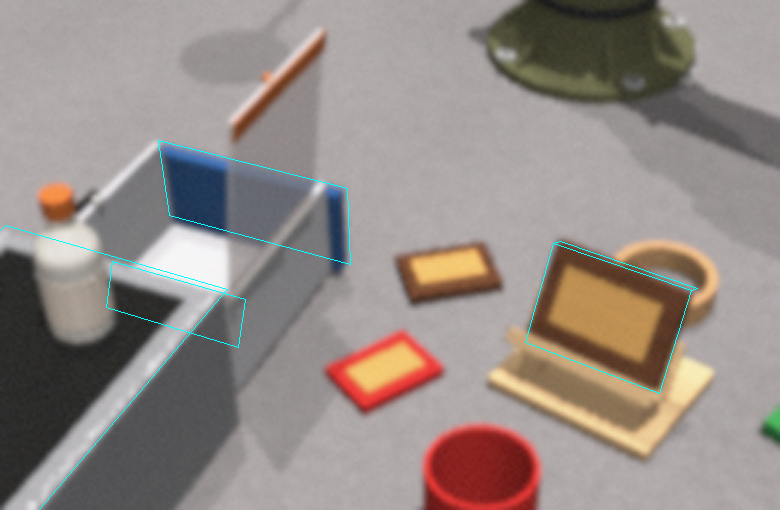

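```bash
cat > fit2.py <<'E'
from h import *
import pickle
S,T=pickle.load(open("st.pkl","rb"))
pt=lambda X,Y:np.array([150+(X+.5)/3-.5,190+(Y+.5)/3-.5]); psn=lambda X,Y:np.array([130+(X+.5)/3-.5,90+(Y+.5)/3-.5])
cab=lambda L:(lambda q:place(q,np.array(L)+[q[3],0,0])); fx=lambda c:lambda q:place(q,c)
obs=[(T,pt(459,209),cab([0,91.,88])),(T,pt(709,203),cab([0,-91.,88])),(S,psn(160,142),cab([0,-91.,88])),(S,psn(347,187),cab([0,91.,88])),
(T,[344.6,257.8],cab([0,0,65.])),(T,[336.3,199.7],cab([144.,0,19])),(T,[338.2,205.7],cab([144-18.8,0,54.3])),(S,[187.8,184.3],cab([144-18.8,0,54.3]))]
tp=np.array([(467,72),(592,72),(602,258)])/1.5625-.2
for c,u in zip([(390,95,130),(390,-95,130),(100,-95,130)],tp): obs.append((T,u,fx(c)))
obs.append((S,psn(226,291),fx((100,95,130))))
r=fit(obs,[549,-151,.02,-98],[10,10,.05,10]); q=r.x; print("cab",q.round(3).tolist(),np.round(r.fun.reshape(-1,2),1).tolist())
O=[(T,pt(57,150),(-7.5,55,80)),(T,pt(205,183),(-7.5,-55,80)),(T,pt(63,136),(7.5,55,80)),(T,pt(210,168),(7.5,-55,80)),(T,pt(81,103),(7.5,55,0)),
(S,psn(695,292),(7.5,55,80)),(S,psn(556,243),(7.5,-55,80)),(S,psn(660,391),(7.5,55,0)),(S,psn(527,344),(7.5,-55,0))]
r=fit([(p,u,(lambda L:lambda w:place(w,plq(L,38.5)))(L)) for p,u,L in O],[517,180,-.2],[10,10,.05]);w=r.x;print("plq",w.round(3).tolist(),np.round(r.fun.reshape(-1,2),1).tolist())
# cover: hinge (xh) and angle
xf=q[3]
def edge(v,dx=0): # hinge y=v2
    xh,ph,yh=v; d=np.array([0,-np.cos(ph),np.sin(ph)]); n=np.array([0,np.sin(ph),np.cos(ph)])
    return place(q,np.array([xh+dx,yh,99.5])+158*d+4*n)
O=[(S,[215.1,171.4],lambda v:place(q,[v[0],v[2],99.5])),(T,[307.9,210.2],lambda v:place(q,[v[0],v[2],99.5])),(S,[218.3,113.3],edge),(T,[307.2,195.9],edge),
(S,psn(323,42),lambda v:edge(v,-67.5)),(S,psn(234,135),lambda v:edge(v,67.5))]
r=fit(O,[30,1.75,78],[10,.05,5]);v=r.x;print("cov",v.round(3).tolist(),np.round(r.fun.reshape(-1,2),1).tolist(),"edge",edge(v).round(1),"hinge",place(q,[v[0],v[2],99.5]).round(1))
print("front",place(q,[xf,0,65]),"seat",place(q,[xf+144,0,19]),"goal",place(q,[xf+150.6,0,22.5]))
E
python3 fit2.py
```

```text
cab [549.586, -149.831, 0.019, -99.952] [[1.0, -1.3], [-0.8, -0.3], [-0.1, -1.0], [0.4, -0.1], [-1.9, 0.4], [0.5, 0.0], [1.4, -0.9], [1.6, -1.8], [-1.1, -0.3], [0.3, -1.1], [1.4, 0.4], [0.4, -0.5]]
plq [514.933, 178.779, -0.149] [[-0.8, 2.4], [-1.0, -0.8], [-2.3, 0.8], [-1.9, -2.0], [0.5, -0.6], [-1.5, -0.6], [-0.3, -1.2], [-1.3, 0.3], [-0.5, -2.1]]
cov [9.631, 1.707, 71.922] [[2.3, -0.3], [3.3, -1.6], [4.2, 0.4], [-0.6, -0.6], [-0.1, -4.6], [-1.4, -4.7]] edge [[557.3 -52.3 255.5]] hinge [[557.8 -77.7  99.5]]
front [[ 449.65165652 -151.75910601   65.        ]] seat [[ 593.62487194 -148.98183378   19.        ]] goal [[ 600.22364431 -148.85454214   22.5       ]]
```

```bash
cat >> fit2.py <<'E'
O=[(T,pt(85,72),(55,70,12)),(T,pt(252,106),(55,-70,12)),(T,pt(223,240),(-55,-70,12)),(T,pt(53,203),(-55,70,12)),(S,psn(487,378),(55,-70,12)),(S,psn(646,458),(55,70,0)),(S,psn(714,375),(-55,70,12))]
r=fit([(p,u,(lambda L:lambda w:place(w,L))(L)) for p,u,L in O],[500,180,-.2],[10,10,.05]);rk=r.x;print("rack",rk.round(3).tolist(),np.round(r.fun.reshape(-1,2),1).tolist(), "plaque from rack",place(rk,[16.6,0,38.5]).round(1))
E
python3 fit2.py|tail -1
```

```text
rack [491.431, 179.484, -0.195] [[-0.4, -0.6], [0.3, -0.4], [0.1, -0.1], [-0.5, 0.3], [-0.0, -1.8], [-0.4, 0.7], [0.3, -2.9]] plaque from rack [[507.7 176.3  38.5]]
```

Chosen: the plaque in the rack (scene 333,193; top 196,237). It is dark brown and bigger than the flat brown one (scene 280,180; top 268,272). Red, green and turquoise are excluded.

```bash
cat > go.py <<'E'
import sys,numpy as np
from bench import env
from h import *
from scipy.spatial.transform import Rotation as Ro
PL=np.array([511.5,177.5,-.195]); GO=np.array([600.2,-148.9,.019])
def Rt(yaw,tilt=A): # tool y along face normal, z down the face
    c,s=np.cos(tilt),np.sin(tilt)
    return rz(yaw)@np.array([[0,c,s],[-1,0,0],[0,s,-c]])
def to(pos,R):
    o=env.get_obs(); R0=Ro.from_rotvec(o["eef_rot"]).as_matrix()
    print("t",round(o["t"],2),"pos",o["position"].round(1),"err cm",(R0.T@(np.array(pos)-o["position"])/10).round(2).tolist(),"twist",Ro.from_matrix(R0.T@R).as_rotvec().round(3).tolist(),"w",round(o["width"],1),"ff",round(o["finger_force"],1),"F",o["ft_force"].round(1))
def plaque_pose(q,zo,up): # TCP at plaque top edge + up mm along own z
    return place(q,plq([0,0,80+up],zo))[0]
E
python3 -c "
from go import *
R=Rt(PL[2]);print(np.linalg.det(R));p=plaque_pose(PL,38.5,0);print(p)
to(p+[0,0,150],R)"
```

```text
-1.0000000000000002
[474.65408139 184.77743024 109.13580743]Traceback (most recent call last):
  File "<string>", line 4, in <module>
    to(p+[0,0,150],R)
    ~~^^^^^^^^^^^^^^^
  File "go.py", line 11, in to
    print("t",round(o["t"],2),"pos",o["position"].round(1),"err cm",(R0.T@(np.array(pos)-o["position"])/10).round(2).tolist(),"twist",Ro.from_matrix(R0.T@R).as_rotvec().round(3).tolist(),"w",round(o["width"],1),"ff",round(o["finger_force"],1),"F",o["ft_force"].round(1))
                                                                                                                                      ~~~~~~~~~~~~~~^^^^^^^^
  File "scipy/spatial/transform/_rotation.pyx", line 1143, in scipy.spatial.transform._rotation.Rotation.from_matrix
ValueError: Non-positive determinant (left-handed or null coordinate frame) in rotation matrix 0: [[-1.16503609e-01 -8.76986277e-01 -4.66178056e-01]
 [-9.93190266e-01  1.02902334e-01  5.46278727e-02]
 [-6.29152393e-05 -4.69367852e-01  8.83002727e-01]].
```

```bash
sed -i 's/\[-1,0,0\]/[1,0,0]/' go.py; python3 -c "
from go import *
R=Rt(PL[2]);p=plaque_pose(PL,38.5,0)
to(p+[0,0,150],R)"
```

```text
t 1.7 pos [199.5 618.6 239.6] err cm [-39.5, -32.85, -1.95] twist [-0.399, -0.355, 1.423] w 87.0 ff 0.0 F [-0.1 -0.3  0.2]
```

Call:
jog_arm(
  moves=[
    {"offset": [-39.5,-32.85,-1.95],"twist": [-0.399,-0.355,1.423],"grip": 0},
    {"offset": [-39.5,-32.85,-1.95],"twist": [-0.399,-0.355,1.423],"grip": 0},
    {"offset": [-39.5,-32.85,-1.95],"twist": [-0.399,-0.355,1.423],"grip": 0},
    {"offset": [-39.5,-32.85,-1.95],"twist": [-0.399,-0.355,1.423],"grip": 0},
    {"offset": [-39.5,-32.85,-1.95],"twist": [-0.399,-0.355,1.423],"grip": 0},
  ],
)

```text
t: 2.2
position: [334.2, 405.7, 249.5]
eef_rot: [1.436, 2.555, 0.245]
ft_force: [1.2, -0.2, -0.1]
width: 87.1
finger_force: 0.0
```

```bash
python3 -c "
from go import *
R=Rt(PL[2]);p=plaque_pose(PL,38.5,0)
to(p+[0,0,150],R)"
```

```text
t 2.2 pos [334.2 405.7 249.5] err cm [-26.15, 0.43, 1.61] twist [-0.2, -0.179, 0.714] w 87.1 ff 0.0 F [ 1.2 -0.2 -0.1]
```

Call:
jog_arm(
  moves=[
    {"offset": [-26.0,0.4,1.6],"twist": [-0.2,-0.179,0.714],"grip": 0},
    {"offset": [-26.0,0.4,1.6],"twist": [-0.2,-0.179,0.714],"grip": 0},
    {"offset": [-26.0,0.4,1.6],"twist": [-0.2,-0.179,0.714],"grip": 0},
    {"offset": [-26.0,0.4,1.6],"twist": [-0.2,-0.179,0.714],"grip": 0},
    {"offset": [-26.0,0.4,1.6],"twist": [-0.2,-0.179,0.714],"grip": 0},
  ],
)

```text
t: 2.7
position: [468.9, 195.7, 258.9]
eef_rot: [2.101, 1.75, 0.431]
ft_force: [0.7, 0.5, 0.5]
width: 87.1
finger_force: 0.0
```

```bash
python3 -c "
from go import *
R=Rt(PL[2]);p=plaque_pose(PL,38.5,50)
to(p,R)"
```

```text
t 2.7 pos [468.9 195.7 258.9] err cm [-0.91, -6.34, 8.6] twist [-0.003, -0.004, 0.012] w 87.1 ff 0.0 F [0.7 0.5 0.5]
```

Call:
jog_arm(
  moves=[
    {"offset": [-0.9,-6.3,8.6],"twist": [0,0,0.01],"grip": 0},
    {"offset": [-0.9,-6.3,8.6],"twist": [0,0,0.01],"grip": 0},
    {"offset": [-0.9,-6.3,8.6],"twist": [0,0,0.01],"grip": 0},
    {"offset": [-0.9,-6.3,8.6],"twist": [0,0,0.01],"grip": 0},
  ],
)

```text
t: 3.1
position: [450.8, 190.5, 152.6]
eef_rot: [2.105, 1.749, 0.428]
ft_force: [0.5, -0.1, 0.2]
width: 87.2
finger_force: 0.0
```

```bash
python3 - <<'E'
from go import *
from bench import vision
R=Rt(PL[2]);p=plaque_pose(PL,38.5,0)
to(p,R)
o=env.get_obs();ims=[]
for n,(a,b,c,d) in(("scene",(270,100,400,250)),("top",(140,180,270,330))):
    P=vision.capture(n); print([np.round(x["position"],1).tolist()+[round(x["p"],2)] for x in vision.tip_of("plaque_top",P)][:5])
    im=cv2.resize(P["color"][b:d,a:c,::-1],None,fx=3,fy=3,interpolation=cv2.INTER_CUBIC)
    tcp=o["position"]; lines(im,P,[(tcp,tcp+17*R[:,2]),(tcp+17*R[:,2]-30*R[:,1],tcp+17*R[:,2]+30*R[:,1])],3,np.array([a,b]),(255,255,0))
    k=[place(PL,plq(x,38.5))[0] for x in[(-7.5,55,80),(-7.5,-55,80),(7.5,-55,80),(7.5,55,80)]]
    lines(im,P,list(zip(k,k[1:]+k[:1])),3,np.array([a,b]),(0,255,0)); ims.append(im)
cv2.imwrite("pics/pre.png",np.hstack(ims))
E
```

```text
t 3.1 pos [450.8 190.5 152.6] err cm [-0.11, 0.15, 4.99] twist [-0.006, -0.002, 0.01] w 87.2 ff 0.0 F [ 0.5 -0.1  0.2]
[[339.6, 180.0, 0.92], [393.3, 267.0, 0.67], [429.8, 235.6, 0.66], [264.5, 221.3, 0.65], [274.0, 174.5, 0.61]]
[[133.5, 200.9, 0.81], [274.8, 283.4, 0.79], [107.7, 248.4, 0.79], [257.2, 212.7, 0.76]]
```

View pics/pre.png

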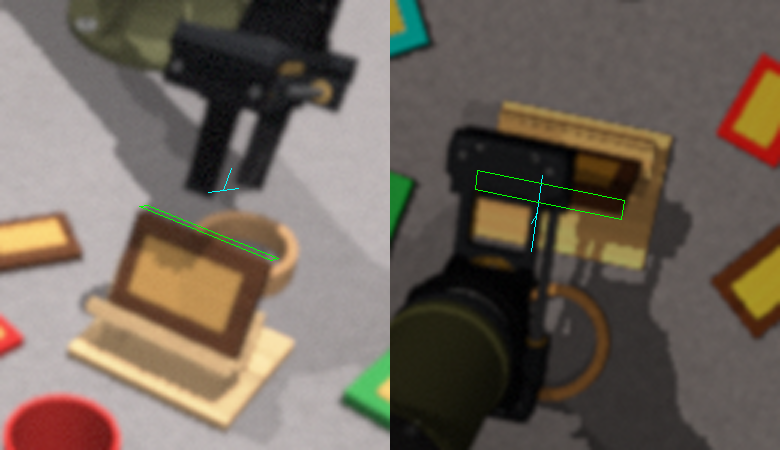

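Call:
jog_arm(
  moves=[
    {"offset": [-0.1,0.15,3.0],"twist": [0,0,0.01],"grip": 0},
    {"offset": [-0.1,0.15,5.1],"twist": [0,0,0.01],"grip": 0},
    {"offset": [-0.1,0.15,5.1],"twist": [0,0,0.01],"grip": 0.4},
    {"offset": [-0.1,0.15,5.1],"twist": [0,0,0.01],"grip": 0.6},
    {"offset": [-0.1,0.15,5.1],"twist": [0,0,0.01],"grip": 0.7},
  ],
  squeeze=10,
)

```text
t: 3.8
position: [476.2, 186.4, 110.4]
eef_rot: [2.115, 1.738, 0.437]
ft_force: [-0.1, -0.0, 0.1]
width: 70.6
finger_force: 0.0
```

Call:
jog_arm(
  moves=[
    {"offset": [0,0,0],"twist": [0,0,0],"grip": 0.75},
    {"offset": [0,0,0],"twist": [0,0,0],"grip": 0.8},
    {"offset": [0,0,0],"twist": [0,0,0],"grip": 0.85},
    {"offset": [0,0,0],"twist": [0,0,0],"grip": 0.9},
    {"offset": [0,0,0],"twist": [0,0,0],"grip": 1},
  ],
  squeeze=15,
)

```text
t: 4.3
position: [475.5, 185.3, 108.6]
eef_rot: [2.115, 1.738, 0.433]
ft_force: [-0.2, 0.7, -0.3]
width: 30.9
finger_force: 0.0
```

```bash
python3 - <<'E'
from go import *
R=Rt(PL[2]);to(plaque_pose(PL,38.5,0),R)
E
```

```text
t 4.3 pos [475.5 185.3 108.6] err cm [-0.06, -0.04, -0.08] twist [-0.005, -0.004, -0.001] w 30.9 ff 0.0 F [-0.2  0.7 -0.3]
```

Call:
jog_arm(
  moves=[
    {"offset": [0,0,0],"twist": [0,0,0],"grip": 1},
    {"offset": [0,0,0],"twist": [0,0,0],"grip": 1},
    {"offset": [0,0,0],"twist": [0,0,0],"grip": 1},
    {"offset": [0,0,0],"twist": [0,0,0],"grip": 1},
    {"offset": [0,0,0],"twist": [0,0,0],"grip": 1},
  ],
)

```text
t: 4.8
position: [476.3, 185.3, 109.2]
eef_rot: [2.115, 1.737, 0.435]
ft_force: [3.1, -1.5, 1.3]
width: 15.9
finger_force: 14.7
```

Call:
jog_arm(
  moves=[
    {"offset": [0,0.1,-0.5],"twist": [0,0,0],"grip": 1},
    {"offset": [0,0.2,-2],"twist": [0,0,0],"grip": 1},
    {"offset": [0,0.2,-5],"twist": [0,0,0],"grip": 1},
    {"offset": [0,0.2,-8],"twist": [0,0,0],"grip": 1},
    {"offset": [0,0.2,-8],"twist": [0,0,0],"grip": 1},
  ],
  squeeze=20,
)

```text
t: 5.3
position: [440.1, 194.0, 183.0]
eef_rot: [2.115, 1.74, 0.44]
ft_force: [0.4, -0.3, -1.5]
width: 15.0
finger_force: 20.0
```

```bash
python3 - <<'E'
from go import *
R=Rt(PL[2]);o=env.get_obs()
to(o["position"]+[0,0,200],R)
to([563,-149,380],Rt(GO[2]))
E
```

```text
t 5.3 pos [440.1 194.  183. ] err cm [0.17, 9.33, -17.69] twist [-0.003, -0.009, -0.002] w 15.0 ff 20.0 F [ 0.4 -0.3 -1.5]
t 5.3 pos [440.1 194.  183. ] err cm [-31.15, 25.78, -8.98] twist [-0.002, 0.091, -0.191] w 15.0 ff 20.0 F [ 0.4 -0.3 -1.5]
```

Call:
jog_arm(
  moves=[
    {"offset": [0.1,2.3,-4.4],"twist": [0,0,0],"grip": 1},
    {"offset": [0.1,4.6,-8.8],"twist": [0,0,0],"grip": 1},
    {"offset": [0.15,7,-13.2],"twist": [0,0,0],"grip": 1},
    {"offset": [0.17,9.3,-17.7],"twist": [0,0,0],"grip": 1},
    {"offset": [0.17,9.3,-17.7],"twist": [0,0,0],"grip": 1},
  ],
)

```text
t: 5.8
position: [451.4, 200.0, 383.3]
eef_rot: [2.121, 1.733, 0.422]
ft_force: [1.2, -0.2, -0.5]
width: 14.7
finger_force: 20.0
```

```bash
python3 - <<'E'
from go import *
to([550,-149,380],Rt(GO[2]))
E
```

```text
t 5.8 pos [451.4 200.  383.3] err cm [-32.23, 14.58, 8.0] twist [-0.01, 0.103, -0.194] w 14.7 ff 20.0 F [ 1.2 -0.2 -0.5]
```

Call:
jog_arm(
  moves=[
    {"offset": [-4,1.8,1],"twist": [-0.001,0.012,-0.024],"grip": 1},
    {"offset": [-8,3.6,2],"twist": [-0.002,0.025,-0.048],"grip": 1},
    {"offset": [-12,5.4,3],"twist": [-0.004,0.038,-0.072],"grip": 1},
    {"offset": [-16,7.2,4],"twist": [-0.005,0.051,-0.097],"grip": 1},
    {"offset": [-20,9,5],"twist": [-0.006,0.064,-0.12],"grip": 1},
  ],
)

```text
t: 6.3
position: [529.6, 25.3, 361.4]
eef_rot: [2.017, 1.895, 0.439]
ft_force: [0.2, -0.1, -1.6]
width: 14.5
finger_force: 20.0
```

```bash
python3 - <<'E'
from go import *
to([550,-149,380],Rt(GO[2]))
E
```

```text
t 6.3 pos [529.6  25.3 361.4] err cm [-17.27, 3.6, -0.17] twist [-0.027, 0.043, -0.071] w 14.5 ff 20.0 F [ 0.2 -0.1 -1.6]
```

Call:
jog_arm(
  moves=[
    {"offset": [-3.5,1.2,-0.3],"twist": [-0.005,0.01,-0.015],"grip": 1},
    {"offset": [-7,2,-0.3],"twist": [-0.01,0.018,-0.03],"grip": 1},
    {"offset": [-10.5,2.6,-0.3],"twist": [-0.016,0.027,-0.044],"grip": 1},
    {"offset": [-14,3.2,-0.2],"twist": [-0.022,0.035,-0.058],"grip": 1},
    {"offset": [-17.2,3.6,-0.2],"twist": [-0.027,0.043,-0.071],"grip": 1},
  ],
)

```text
t: 6.8
position: [549.7, -147.7, 381.8]
eef_rot: [1.931, 1.967, 0.494]
ft_force: [0.7, 0.3, -0.3]
width: 14.5
finger_force: 20.0
```

```bash
python3 - <<'E'
from go import *
to(plaque_pose(GO,22.5,130),Rt(GO[2]))
E
```

```text
t 6.8 pos [ 549.7 -147.7  381.8] err cm [-0.24, -12.44, 13.07] twist [0.002, -0.001, -0.001] w 14.5 ff 20.0 F [ 0.7  0.3 -0.3]
```

Call:
jog_arm(
  moves=[
    {"offset": [-0.05,-3,3.2],"twist": [0,0,0],"grip": 1},
    {"offset": [-0.1,-6,6.5],"twist": [0,0,0],"grip": 1},
    {"offset": [-0.15,-9,9.8],"twist": [0,0,0],"grip": 1},
    {"offset": [-0.2,-12.4,13],"twist": [0,0,0],"grip": 1},
    {"offset": [-0.2,-12.4,13],"twist": [0,0,0],"grip": 1},
  ],
)

```text
t: 7.3
position: [494.1, -146.4, 198.6]
eef_rot: [1.945, 1.979, 0.484]
ft_force: [-1.4, 0.1, -1.9]
width: 14.8
finger_force: 20.0
```

```bash
python3 - <<'E'
from go import *
from bench import vision
R=Rt(GO[2]);to(plaque_pose(GO,22.5,50),R)
o=env.get_obs();ims=[];tcp=o["position"];Rm=Ro.from_rotvec(o["eef_rot"]).as_matrix()
# predicted plaque corners in hand: top edge at TCP
K=lambda pts:[tcp+Rm@np.array([y,x,80-z+(-1)]) for x,y,z in pts]
for n,(a,b,c,d) in(("scene",(140,60,270,240)),("top",(280,160,410,340))):
    P=vision.capture(n)
    im=cv2.resize(P["color"][b:d,a:c,::-1],None,fx=3,fy=3,interpolation=cv2.INTER_CUBIC); o2=im.copy()
    k=K([(7.5,55,0),(7.5,-55,0),(7.5,-55,80),(7.5,55,80)]);g=[place(GO,plq(x,22.5))[0] for x in[(-7.5,62,0),(-7.5,-62,0),(-7.5,-62,40),(-7.5,62,40)]]
    lines(im,P,list(zip(k,k[1:]+k[:1])),3,np.array([a,b]),(0,255,0)); lines(im,P,list(zip(g,g[1:]+g[:1])),3,np.array([a,b]),(255,255,0)); ims.append(im)
cv2.imwrite("pics/pre2.png",np.hstack(ims))
E
```

```text
t 7.3 pos [ 494.1 -146.4  198.6] err cm [-0.49, 1.22, 7.5] twist [-0.016, -0.006, -0.004] w 14.8 ff 20.0 F [-1.4  0.1 -1.9]
```

View pics/pre2.png

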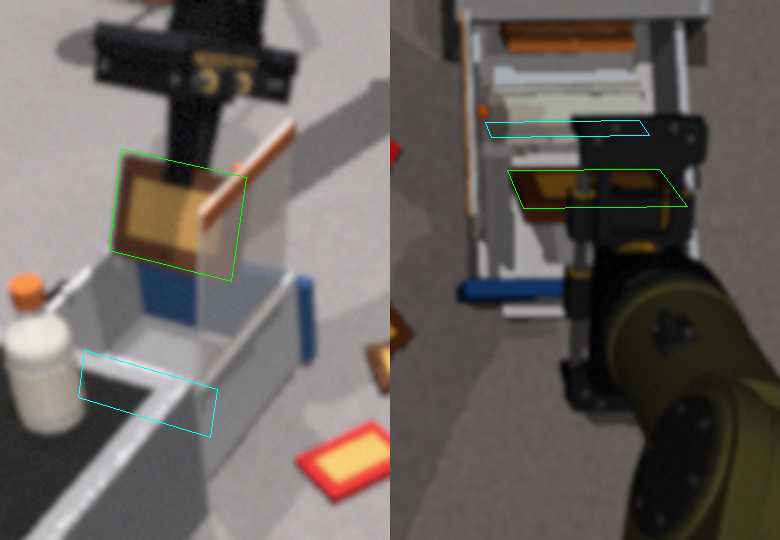

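Call:
jog_arm(
  moves=[
    {"offset": [-0.25,1.6,2.0],"twist": [-0.016,-0.006,0],"grip": 1},
    {"offset": [-0.5,1.6,4.0],"twist": [-0.016,-0.006,0],"grip": 1},
    {"offset": [-0.5,1.6,6.0],"twist": [-0.016,-0.006,0],"grip": 1},
    {"offset": [-0.5,1.6,7.5],"twist": [-0.016,-0.006,0],"grip": 1},
    {"offset": [-0.5,1.6,7.5],"twist": [-0.016,-0.006,0],"grip": 1},
  ],
)

```text
t: 7.9
position: [555.1, -152.9, 153.9]
eef_rot: [1.916, 1.952, 0.504]
ft_force: [0.3, -0.4, -1.7]
width: 14.7
finger_force: 20.0
```

```bash
python3 - <<'E'
from go import *
R=Rt(GO[2]);to(plaque_pose(GO,22.5,0),R)
E
```

```text
t 7.9 pos [ 555.1 -152.9  153.9] err cm [0.35, -2.31, 5.67] twist [0.023, 0.006, 0.001] w 14.7 ff 20.0 F [ 0.3 -0.4 -1.7]
```

Call:
jog_arm(
  moves=[
    {"offset": [0,0,0],"twist": [0,0,0],"grip": 1},
    {"offset": [0,0,0],"twist": [0,0,0],"grip": 1},
  ],
)

```text
t: 8.1
position: [554.1, -153.5, 155.1]
eef_rot: [1.915, 1.949, 0.505]
ft_force: [1.0, 0.3, -1.2]
width: 14.9
finger_force: 20.0
```

```bash
python3 - <<'E'
from go import *
R=Rt(GO[2]);to(plaque_pose(GO,22.5,0),R)
E
```

```text
t 8.1 pos [ 554.1 -153.5  155.1] err cm [0.41, -2.3, 5.82] twist [0.025, 0.007, 0.0] w 14.9 ff 20.0 F [ 1.   0.3 -1.2]
```

Call:
jog_arm(
  moves=[
    {"offset": [0.2,-1.0,0.5],"twist": [0.025,0.007,0],"grip": 1},
    {"offset": [0.4,-1.9,1.0],"twist": [0.025,0.007,0],"grip": 1},
    {"offset": [0.4,-1.9,2.0],"twist": [0.025,0.007,0],"grip": 1},
    {"offset": [0.4,-1.9,2.0],"twist": [0.025,0.007,0],"grip": 1},
    {"offset": [0.4,-1.9,2.0],"twist": [0.025,0.007,0],"grip": 1},
  ],
)

```text
t: 8.6
position: [545.2, -149.1, 124.9]
eef_rot: [1.935, 1.972, 0.488]
ft_force: [1.0, 0.1, -1.0]
width: 14.4
finger_force: 20.0
```

```bash
python3 - <<'E'
from go import *
R=Rt(GO[2]);to(plaque_pose(GO,22.5,0),R)
E
```

```text
t 8.6 pos [ 545.2 -149.1  124.9] err cm [-0.09, 0.07, 3.63] twist [-0.005, -0.001, -0.0] w 14.4 ff 20.0 F [ 1.   0.1 -1. ]
```

Call:
jog_arm(
  moves=[
    {"offset": [-0.1,0.4,0.5],"twist": [0,0,0],"grip": 1},
    {"offset": [-0.1,0.4,1.2],"twist": [0,0,0],"grip": 1},
    {"offset": [-0.1,0.4,2.0],"twist": [0,0,0],"grip": 1},
    {"offset": [-0.1,0.4,2.6],"twist": [0,0,0],"grip": 1},
    {"offset": [-0.1,0.4,2.6],"twist": [0,0,0],"grip": 1},
  ],
)

```text
t: 9.1
position: [565.8, -151.8, 109.8]
eef_rot: [1.927, 1.963, 0.494]
ft_force: [-4.3, -0.0, 14.3]
width: 14.6
finger_force: 20.0
```

```bash
python3 - <<'E'
from go import *
R=Rt(GO[2]);to(plaque_pose(GO,22.5,0),R)
from bench import vision
for n in("scene","top"):
  P=vision.capture(n)
  for t in("plaque","plaque_top","seat","rest_top"): print(n,t,[np.round(x["position"],1).tolist()+[round(x["p"],2)] for x in vision.tip_of(t,P)][:5])
  print(proj(P,[plaque_pose(GO,22.5,10),plaque_pose(GO,22.5,-70)]))
E
```

```text
t 9.1 pos [ 565.8 -151.8  109.8] err cm [0.23, -1.06, 1.32] twist [0.007, 0.002, -0.0] w 14.6 ff 20.0 F [-4.3 -0.  14.3]
scene plaque [[398.2, 220.1, 0.96], [281.5, 189.1, 0.85], [184.3, 188.6, 0.84], [252.2, 206.7, 0.8], [397.1, 298.4, 0.63]]
scene plaque_top [[427.1, 233.6, 0.92], [265.0, 221.4, 0.85], [190.4, 159.0, 0.73], [394.5, 267.4, 0.61], [277.7, 174.5, 0.57]]
scene seat [[328.1, 218.3, 0.4]]
scene rest_top []
[[190.71258747 162.55203139]
 [185.96862935 194.86604183]]
top plaque [[123.4, 171.5, 0.91], [276.3, 218.8, 0.87], [258.4, 264.4, 0.72], [138.8, 259.7, 0.7], [341.7, 192.1, 0.65]]
top plaque_top [[131.5, 204.0, 0.91], [255.9, 209.7, 0.63], [274.5, 286.2, 0.59], [106.1, 247.1, 0.57], [347.7, 208.9, 0.5]]
top seat [[338.4, 188.0, 0.66]]
top rest_top [[338.0, 197.4, 0.73]]
[[343.40053802 208.56766366]
 [337.62717235 197.99242605]]
```

Call:
jog_arm(
  moves=[
    {"offset": [0,0,-1.0],"twist": [0,0,0],"grip": 1},
    {"offset": [0.1,-0.7,-1.0],"twist": [0.005,0,0],"grip": 1},
    {"offset": [0.2,-0.7,-1.0],"twist": [0.005,0,0],"grip": 1},
    {"offset": [0.2,-0.7,-1.0],"twist": [0.005,0,0],"grip": 1},
    {"offset": [0.2,-0.7,-1.0],"twist": [0.005,0,0],"grip": 1},
  ],
)

```text
t: 10.1
position: [550.1, -148.0, 109.6]
eef_rot: [1.937, 1.975, 0.483]
ft_force: [-0.3, 0.5, -0.9]
width: 14.8
finger_force: 20.0
```

```bash
python3 - <<'E'
from go import *
R=Rt(GO[2]);to(plaque_pose(GO,22.5,0),R)
E
```

```text
t 10.1 pos [ 550.1 -148.   109.6] err cm [-0.19, 0.35, 2.03] twist [-0.01, -0.001, 0.0] w 14.8 ff 20.0 F [-0.3  0.5 -0.9]
```

Call:
jog_arm(
  moves=[
    {"offset": [0,0,0],"twist": [0,0,0],"grip": 1},
    {"offset": [0,0,0],"twist": [0,0,0],"grip": 1},
    {"offset": [0,0,0],"twist": [0,0,0],"grip": 1},
    {"offset": [0,0,0],"twist": [0,0,0],"grip": 1},
    {"offset": [0,0,0],"twist": [0,0,0],"grip": 1},
  ],
)

```text
t: 10.6
position: [550.5, -148.2, 110.3]
eef_rot: [1.937, 1.974, 0.484]
ft_force: [-0.5, 0.4, -1.0]
width: 15.0
finger_force: 20.0
```

```bash
python3 - <<'E'
from go import *
R=Rt(GO[2]);to(plaque_pose(GO,22.5,0),R)
E
```

```text
t 10.6 pos [ 550.5 -148.2  110.3] err cm [-0.17, 0.28, 2.08] twist [-0.009, -0.001, 0.0] w 15.0 ff 20.0 F [-0.5  0.4 -1. ]
```

Call:
jog_arm(
  moves=[
    {"offset": [0,0.05,0.4],"twist": [0,0,0],"grip": 1},
    {"offset": [0,0.05,0.8],"twist": [0,0,0],"grip": 1},
    {"offset": [0,0.05,1.1],"twist": [0,0,0],"grip": 1},
    {"offset": [0,0.05,1.1],"twist": [0,0,0],"grip": 1},
    {"offset": [0,0.05,1.1],"twist": [0,0,0],"grip": 1},
  ],
)

```text
t: 11.1
position: [556.0, -148.0, 100.5]
eef_rot: [1.937, 1.975, 0.484]
ft_force: [0.4, -0.3, -0.6]
width: 15.1
finger_force: 20.0
```

```bash
python3 - <<'E'
from go import *
R=Rt(GO[2]);to(plaque_pose(GO,22.5,0),R)
E
```

```text
t 11.1 pos [ 556.  -148.   100.5] err cm [-0.17, 0.25, 0.96] twist [-0.009, -0.001, 0.0] w 15.1 ff 20.0 F [ 0.4 -0.3 -0.6]
```

Call:
jog_arm(
  moves=[
    {"offset": [0,0.05,0.3],"twist": [0,0,0],"grip": 1},
    {"offset": [0,0.05,0.6],"twist": [0,0,0],"grip": 1},
    {"offset": [0,0.05,0.8],"twist": [0,0,0],"grip": 1},
    {"offset": [0,0.05,0.8],"twist": [0,0,0],"grip": 1},
  ],
)

```text
t: 11.5
position: [560.0, -147.9, 93.4]
eef_rot: [1.937, 1.975, 0.484]
ft_force: [-0.2, 0.3, -1.2]
width: 14.9
finger_force: 20.0
```

```bash
python3 - <<'E'
from go import *
R=Rt(GO[2]);to(plaque_pose(GO,22.5,0),R)
E
```

```text
t 11.5 pos [ 560.  -147.9   93.4] err cm [-0.18, 0.21, 0.15] twist [-0.009, -0.001, 0.0] w 14.9 ff 20.0 F [-0.2  0.3 -1.2]
```

Call:
jog_arm(
  moves=[
    {"offset": [0,0,0.1],"twist": [0,0,0],"grip": 1},
    {"offset": [0,0,0.2],"twist": [0,0,0],"grip": 1},
    {"offset": [0,0,0.2],"twist": [0,0,0],"grip": 1},
  ],
)

```text
t: 11.8
position: [561.1, -147.9, 92.0]
eef_rot: [1.937, 1.974, 0.484]
ft_force: [0.0, 1.1, -1.0]
width: 14.7
finger_force: 20.0
```

Call:
jog_arm(
  moves=[
    {"offset": [0,0,0.1],"twist": [0,0,0],"grip": 1},
    {"offset": [0,0,0.2],"twist": [0,0,0],"grip": 1},
    {"offset": [0,0,0.2],"twist": [0,0,0],"grip": 1},
  ],
)

```text
t: 12.1
position: [562.0, -147.9, 90.2]
eef_rot: [1.937, 1.974, 0.484]
ft_force: [1.0, 0.3, -1.9]
width: 14.7
finger_force: 20.0
```

```bash
python3 - <<'E'
from go import *
from bench import vision
R=Rt(GO[2]);to(plaque_pose(GO,22.5,0),R)
o=env.get_obs();ims=[];tcp=o["position"];Rm=Ro.from_rotvec(o["eef_rot"]).as_matrix()
K=lambda pts:[tcp+Rm@np.array([y,x,80-z+(-1)]) for x,y,z in pts]
for n,(a,b,c,d) in(("scene",(140,100,270,250)),("top",(285,160,415,310))):
    P=vision.capture(n); cv2.imwrite(f"pics/raw_{n}.png",P["color"][:,:,::-1])
    im=cv2.resize(P["color"][b:d,a:c,::-1],None,fx=3,fy=3,interpolation=cv2.INTER_CUBIC)
    k=K([(7.5,55,0),(7.5,-55,0),(7.5,-55,80),(7.5,55,80)])
    o2=im.copy();lines(o2,P,list(zip(k,k[1:]+k[:1])),3,np.array([a,b]),(0,255,0)); ims.append(o2)
cv2.imwrite("pics/ins.png",np.hstack(ims))
E
```

```text
t 12.1 pos [ 562.  -147.9   90.2] err cm [-0.17, 0.19, -0.23] twist [-0.009, -0.001, 0.0] w 14.7 ff 20.0 F [ 1.   0.3 -1.9]
```

View pics/ins.png

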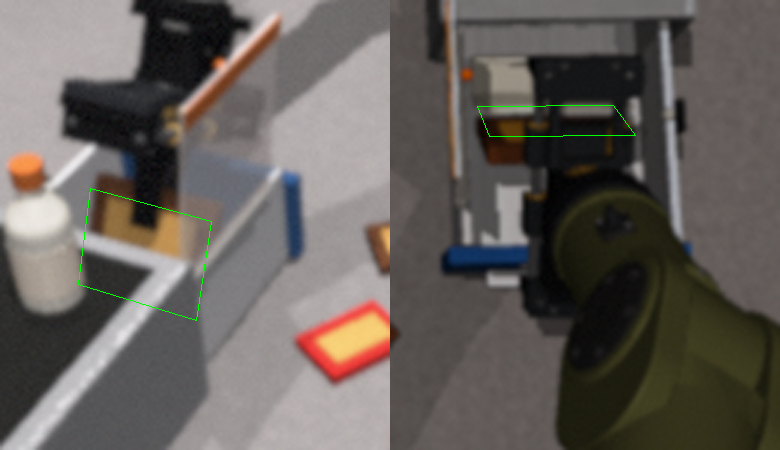

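Call:
jog_arm(
  moves=[
    {"offset": [0,0,-1.5],"twist": [0,0,0],"grip": 1},
    {"offset": [0,0,-3.5],"twist": [0,0,0],"grip": 1},
    {"offset": [0,0,-5.5],"twist": [0,0,0],"grip": 1},
    {"offset": [0,0,-7],"twist": [0,0,0],"grip": 1},
    {"offset": [0,0,-7],"twist": [0,0,0],"grip": 1},
  ],
  squeeze=25,
)

```text
t: 12.7
position: [530.5, -149.3, 154.9]
eef_rot: [1.934, 1.971, 0.487]
ft_force: [0.9, -0.1, -1.1]
width: 14.8
finger_force: 25.0
```

Call:
jog_arm(
  moves=[
    {"offset": [0,0,0],"twist": [0,0,0],"grip": 1},
    {"offset": [0,0,0],"twist": [0,0,0],"grip": 1},
  ],
)

```text
t: 12.9
position: [529.4, -148.3, 151.4]
eef_rot: [1.937, 1.976, 0.483]
ft_force: [-0.3, 0.1, -2.0]
width: 14.6
finger_force: 25.0
```

```bash
python3 - <<'E'
from go import *
from bench import vision
import pickle
R=Rt(GO[2]);to(plaque_pose(GO,22.5,60),R)
o=env.get_obs();ims=[];tcp=o["position"];Rm=Ro.from_rotvec(o["eef_rot"]).as_matrix()
K=lambda pts,s:[tcp+Rm@np.array([y,x,80-z+s]) for x,y,z in pts]
ps=[]
for n,(a,b,c,d) in(("scene",(140,70,270,220)),("top",(285,160,415,310))):
    P=vision.capture(n); ps.append(P)
    for t in("plaque","plaque_top","seat","rest_top","drawer_front"): print(n,t,[np.round(x["position"],1).tolist()+[round(x["p"],2)] for x in vision.tip_of(t,P) if (150<x["position"][0]<240 if n=="scene" else x["position"][0]>300)][:3])
    print(proj(P,K([(0,0,0),(0,0,80)],-1)).round(1).tolist(),proj(P,K([(0,0,0),(0,0,80)],-11)).round(1).tolist())
    im=cv2.resize(P["color"][b:d,a:c,::-1],None,fx=3,fy=3,interpolation=cv2.INTER_CUBIC)
    k=K([(7.5,55,0),(7.5,-55,0),(7.5,-55,80),(7.5,55,80)],-11)
    lines(im,P,list(zip(k,k[1:]+k[:1])),3,np.array([a,b]),(0,255,0)); ims.append(im)
pickle.dump(ps,open("st2.pkl","wb"))
cv2.imwrite("pics/up.png",np.hstack(ims))
E
```

```text
t 12.9 pos [ 529.4 -148.3  151.4] err cm [-0.19, 0.21, 0.7] twist [-0.01, -0.001, 0.0] w 14.6 ff 25.0 F [-0.3  0.1 -2. ]
scene plaque [[192.6, 165.9, 0.71]]
scene plaque_top [[198.1, 135.3, 0.91]]
scene seat [[207.2, 155.3, 0.44]]
scene rest_top [[182.7, 191.9, 0.67], [199.6, 192.9, 0.67]]
scene drawer_front [[204.9, 157.7, 0.84]]
[[190.7, 171.6], [195.4, 138.4]] [[191.3, 167.5], [196.0, 134.2]]
top plaque [[343.3, 210.1, 0.8]]
top plaque_top [[348.8, 223.8, 0.63]]
top seat [[337.6, 189.7, 0.89]]
top rest_top [[339.7, 196.5, 0.56]]
top drawer_front [[345.1, 246.9, 0.78]]
[[340.8, 206.7], [347.2, 218.1]] [[341.6, 208.0], [348.1, 219.7]]
```

View pics/up.png

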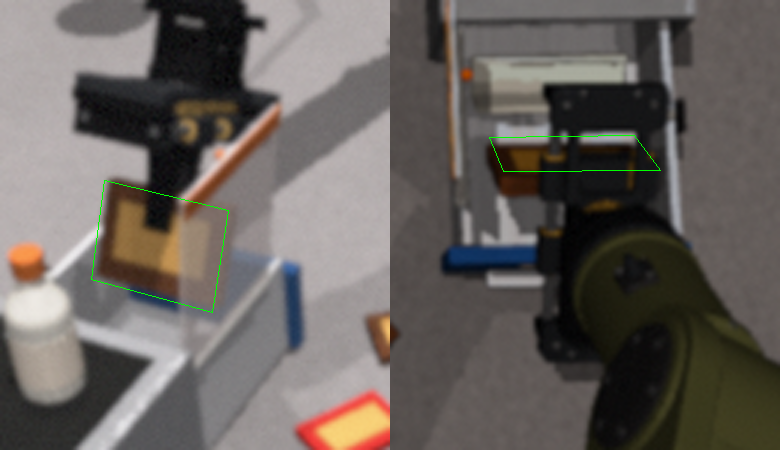

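```bash
sed -i 's/GO=np.array(\[600.2/GO=np.array([623.5/' go.py; python3 - <<'E'
from go import *
R=Rt(GO[2]);to(plaque_pose(GO,22.5,67)+4*R[:,1],R)
E
```

```text
t 13.5 pos [ 529.7 -148.6  152.4] err cm [-0.21, 2.59, 1.15] twist [-0.009, -0.001, 0.0] w 14.9 ff 25.0 F [-0.4  0.1 -1.1]
```

Call:
jog_arm(
  moves=[
    {"offset": [0,0.5,0.2],"twist": [0,0,0],"grip": 1},
    {"offset": [0,1.0,0.4],"twist": [0,0,0],"grip": 1},
    {"offset": [0,1.4,0.6],"twist": [0,0,0],"grip": 1},
    {"offset": [0,1.8,0.8],"twist": [0,0,0],"grip": 1},
    {"offset": [0,1.8,0.8],"twist": [0,0,0],"grip": 1},
  ],
)

```text
t: 14.0
position: [550.0, -148.1, 153.7]
eef_rot: [1.936, 1.975, 0.484]
ft_force: [-0.3, -0.1, -0.7]
width: 14.6
finger_force: 25.0
```

Call:
jog_arm(
  moves=[
    {"offset": [0,0,0],"twist": [0,0,0],"grip": 1},
    {"offset": [0,0,0],"twist": [0,0,0],"grip": 1},
  ],
)

```text
t: 14.2
position: [549.1, -148.3, 153.5]
eef_rot: [1.937, 1.974, 0.484]
ft_force: [0.3, 0.3, -0.9]
width: 14.7
finger_force: 25.0
```

```bash
python3 - <<'E'
from go import *
R=Rt(GO[2]);to(plaque_pose(GO,22.5,67)+4*R[:,1],R)
from bench import vision
o=env.get_obs();tcp=o["position"];Rm=Ro.from_rotvec(o["eef_rot"]).as_matrix()
K=lambda pts,s:[tcp+Rm@np.array([y,x,80-z+s]) for x,y,z in pts]
ims=[]
for n,(a,b,c,d) in(("scene",(140,70,270,220)),("top",(295,165,395,280))):
    P=vision.capture(n)
    for t in("plaque","plaque_top","seat","rest_top","drawer_front"): print(n,t,[np.round(x["position"],1).tolist()+[round(x["p"],2)] for x in vision.tip_of(t,P) if (150<x["position"][0]<240 if n=="scene" else x["position"][0]>300)][:2])
    print("hand",proj(P,K([(0,0,0),(0,0,80)],-11)).round(1).tolist(),"seat,rest,front",proj(P,place(GO,[[-6.6,0,19],[-25.4,0,54.3],[-150.6,0,65]])).round(1).tolist())
    if n=="top":
        im=cv2.resize(P["color"][b:d,a:c,::-1],None,fx=5,fy=5,interpolation=cv2.INTER_CUBIC); cv2.imwrite("pics/tt.png",im)
E
```

```text
t 14.2 pos [ 549.1 -148.3  153.5] err cm [-0.21, 0.82, 0.35] twist [-0.009, -0.001, -0.0] w 14.7 ff 25.0 F [ 0.3  0.3 -0.9]
scene plaque [[185.5, 171.9, 0.68]]
scene plaque_top [[192.6, 137.5, 0.95]]
scene seat []
scene rest_top [[180.7, 192.4, 0.68]]
scene drawer_front [[193.8, 135.0, 0.62]]
hand [[186.7, 171.5], [191.4, 137.7]] seat,rest,front [[181.7, 204.1], [184.0, 188.1], [209.7, 156.0]]
top plaque [[341.9, 199.7, 0.82], [344.7, 214.2, 0.17]]
top plaque_top [[346.0, 214.1, 0.67], [344.3, 246.6, 0.18]]
top seat [[337.2, 189.0, 0.67]]
top rest_top [[339.8, 196.2, 0.86]]
top drawer_front [[342.4, 247.7, 0.76]]
hand [[341.5, 199.3], [348.0, 210.3]] seat,rest,front [[336.6, 190.3], [339.3, 195.1], [342.4, 247.9]]
```

View pics/tt.png

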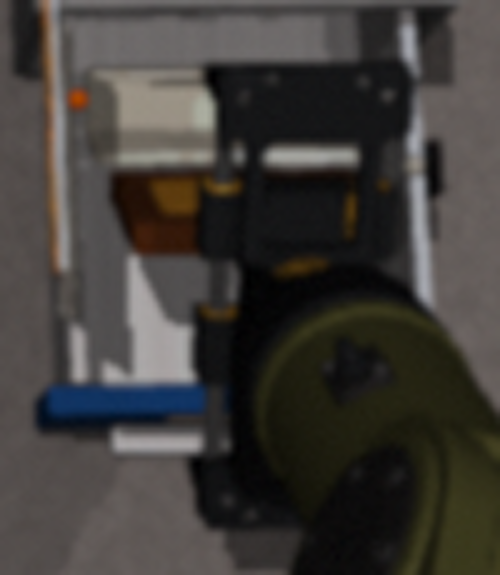

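Call:
jog_arm(
  moves=[
    {"offset": [-0.1,0.4,0],"twist": [0,0,0],"grip": 1},
    {"offset": [-0.2,0.8,0.2],"twist": [-0.005,0,0],"grip": 1},
    {"offset": [-0.2,0.8,1.0],"twist": [-0.005,0,0],"grip": 1},
    {"offset": [-0.2,0.8,1.8],"twist": [-0.005,0,0],"grip": 1},
    {"offset": [-0.2,0.8,1.8],"twist": [-0.005,0,0],"grip": 1},
  ],
)

```text
t: 15.3
position: [564.2, -149.4, 139.3]
eef_rot: [1.936, 1.974, 0.487]
ft_force: [-0.3, -0.1, -1.3]
width: 14.9
finger_force: 25.0
```

Call:
jog_arm(
  moves=[
    {"offset": [0,0,0],"twist": [0,0,0],"grip": 1},
    {"offset": [0,0,0],"twist": [0,0,0],"grip": 1},
  ],
)

```text
t: 15.5
position: [564.8, -149.9, 141.3]
eef_rot: [1.934, 1.971, 0.488]
ft_force: [-0.7, 0.6, -0.6]
width: 15.0
finger_force: 25.0
```

```bash
python3 - <<'E'
from go import *
R=Rt(GO[2]);to(plaque_pose(GO,22.5,-11)+4*R[:,1],R)
E
```

```text
t 15.5 pos [ 564.8 -149.9  141.3] err cm [-0.01, 0.03, 6.35] twist [-0.004, -0.001, 0.0] w 15.0 ff 25.0 F [-0.7  0.6 -0.6]
```

Call:
jog_arm(
  moves=[
    {"offset": [0,0,1],"twist": [0,0,0],"grip": 1},
    {"offset": [0,0,2],"twist": [0,0,0],"grip": 1},
    {"offset": [0,0,2.8],"twist": [0,0,0],"grip": 1},
    {"offset": [0,0,2.8],"twist": [0,0,0],"grip": 1},
    {"offset": [0,0,2.8],"twist": [0,0,0],"grip": 1},
  ],
)

```text
t: 16.0
position: [577.8, -149.5, 115.9]
eef_rot: [1.934, 1.972, 0.488]
ft_force: [1.1, -0.6, -1.4]
width: 14.7
finger_force: 25.0
```

```bash
python3 - <<'E'
from go import *
R=Rt(GO[2]);to(plaque_pose(GO,22.5,-11)+4*R[:,1],R)
from bench import vision
P=vision.capture("top")
for t in("plaque","seat","rest_top","drawer_front"): print(t,[np.round(x["position"],1).tolist()+[round(x["p"],2)] for x in vision.tip_of(t,P) if x["position"][0]>300][:2])
E
```

```text
t 16.0 pos [ 577.8 -149.5  115.9] err cm [-0.03, 0.06, 3.49] twist [-0.004, -0.001, 0.0] w 14.7 ff 25.0 F [ 1.1 -0.6 -1.4]
plaque [[337.1, 194.0, 0.62]]
seat []
rest_top [[337.9, 196.7, 0.75]]
drawer_front [[344.9, 246.4, 0.82], [342.0, 201.5, 0.5]]
```

Call:
jog_arm(
  moves=[
    {"offset": [0,0,0.6],"twist": [0,0,0],"grip": 1},
    {"offset": [0,0,1.2],"twist": [0,0,0],"grip": 1},
    {"offset": [0,0,1.8],"twist": [0,0,0],"grip": 1},
    {"offset": [0,0,2.2],"twist": [0,0,0],"grip": 1},
    {"offset": [0,0,2.2],"twist": [0,0,0],"grip": 1},
  ],
)

```text
t: 16.75
position: [588.6, -149.5, 96.8]
eef_rot: [1.933, 1.971, 0.488]
ft_force: [2.7, -0.5, -1.3]
width: 14.8
finger_force: 25.0
```

```bash
python3 - <<'E'
from go import *
R=Rt(GO[2]);to(plaque_pose(GO,22.5,-11)+4*R[:,1],R)
from bench import vision
P=vision.capture("top")
for t in("plaque","seat","rest_top","drawer_front"): print(t,[np.round(x["position"],1).tolist()+[round(x["p"],2)] for x in vision.tip_of(t,P) if x["position"][0]>300][:2])
E
```

```text
t 16.75 pos [ 588.6 -149.5   96.8] err cm [-0.01, -0.0, 1.29] twist [-0.003, -0.001, 0.0] w 14.8 ff 25.0 F [ 2.7 -0.5 -1.3]
plaque [[337.5, 196.4, 0.61]]
seat [[337.9, 189.1, 0.59]]
rest_top [[337.8, 195.5, 0.81]]
drawer_front [[346.2, 248.6, 0.7], [307.2, 188.0, 0.52]]
```

Call:
jog_arm(
  moves=[
    {"offset": [0,0.05,0.3],"twist": [0,0,0],"grip": 1},
    {"offset": [0,0.05,0.6],"twist": [0,0,0],"grip": 1},
    {"offset": [0,0.05,0.9],"twist": [0,0,0],"grip": 1},
    {"offset": [0,0.05,0.9],"twist": [0,0,0],"grip": 1},
  ],
)

```text
t: 17.4
position: [592.8, -149.3, 89.0]
eef_rot: [1.934, 1.971, 0.488]
ft_force: [2.2, -1.1, -1.6]
width: 15.0
finger_force: 25.0
```

Call:
jog_arm(
  moves=[
    {"offset": [0,0,0.15],"twist": [0,0,0],"grip": 1},
    {"offset": [0,0,0.3],"twist": [0,0,0],"grip": 1},
    {"offset": [0,0,0.3],"twist": [0,0,0],"grip": 1},
  ],
)

```text
t: 17.7
position: [594.1, -149.3, 86.6]
eef_rot: [1.934, 1.971, 0.488]
ft_force: [1.2, 1.0, -1.8]
width: 15.0
finger_force: 25.0
```

Call:
jog_arm(
  moves=[
    {"offset": [0,0,0.1],"twist": [0,0,0],"grip": 1},
    {"offset": [0,0,0.2],"twist": [0,0,0],"grip": 1},
    {"offset": [0,0,0.2],"twist": [0,0,0],"grip": 1},
  ],
)

```text
t: 18.0
position: [595.0, -149.3, 84.9]
eef_rot: [1.934, 1.971, 0.488]
ft_force: [1.2, -1.1, -0.4]
width: 15.0
finger_force: 25.0
```

```bash
python3 - <<'E'
from go import *
R=Rt(GO[2]);to(plaque_pose(GO,22.5,-11)+4*R[:,1],R)
from bench import vision
o=env.get_obs();tcp=o["position"];Rm=Ro.from_rotvec(o["eef_rot"]).as_matrix()
K=lambda pts,s:[tcp+Rm@np.array([y,x,80-z+s]) for x,y,z in pts]
for n in("scene","top"):
    P=vision.capture(n); cv2.imwrite(f"pics/r3_{n}.png",P["color"][:,:,::-1])
    for t in("plaque","plaque_top","seat","rest_top","drawer_front"): print(n,t,[np.round(x["position"],1).tolist()+[round(x["p"],2)] for x in vision.tip_of(t,P) if (150<x["position"][0]<240 if n=="scene" else x["position"][0]>300)][:2])
    print("hand",proj(P,K([(0,0,0),(0,0,80)],-11)).round(1).tolist(),"seat,rest,front",proj(P,place(GO,[[-6.6,0,19],[-25.4,0,54.3],[-150.6,0,65]])).round(1).tolist())
E
```

```text
t 18.0 pos [ 595.  -149.3   84.9] err cm [-0.01, -0.02, -0.06] twist [-0.004, -0.001, 0.0] w 15.0 ff 25.0 F [ 1.2 -1.1 -0.4]
scene plaque [[217.1, 119.2, 0.53]]
scene plaque_top [[183.7, 172.5, 0.58]]
scene seat [[159.9, 199.9, 0.61]]
scene rest_top []
scene drawer_front [[210.3, 159.2, 0.72]]
hand [[179.2, 205.2], [183.8, 172.6]] seat,rest,front [[181.7, 204.1], [184.0, 188.1], [209.7, 156.0]]
top plaque [[337.7, 184.4, 0.49]]
top plaque_top [[347.0, 196.5, 0.54]]
top seat []
top rest_top [[338.2, 190.0, 0.72], [336.3, 197.5, 0.65]]
top drawer_front [[343.7, 246.6, 0.73]]
hand [[336.7, 185.8], [342.4, 195.2]] seat,rest,front [[336.6, 190.3], [339.3, 195.1], [342.4, 247.9]]
```

Call:
jog_arm(
  moves=[
    {"offset": [0,0,0.1],"twist": [0,0,0],"grip": 1},
    {"offset": [0,0,0.15],"twist": [0,0,0],"grip": 1},
    {"offset": [0,0,0.15],"twist": [0,0,0],"grip": 1},
  ],
)

```text
t: 18.9
position: [595.8, -149.2, 83.6]
eef_rot: [1.934, 1.971, 0.488]
ft_force: [1.6, 0.5, -1.0]
width: 15.0
finger_force: 25.0
```

Call:
jog_arm(
  moves=[
    {"offset": [0,0,0.1],"twist": [0,0,0],"grip": 1},
    {"offset": [0,0,0.2],"twist": [0,0,0],"grip": 1},
    {"offset": [0,0,0.2],"twist": [0,0,0],"grip": 1},
  ],
)

```text
t: 19.2
position: [596.7, -149.3, 81.8]
eef_rot: [1.934, 1.971, 0.488]
ft_force: [0.5, 0.1, -1.6]
width: 14.9
finger_force: 25.0
```

Call:
jog_arm(
  moves=[
    {"offset": [0,0,0.1],"twist": [0,0,0],"grip": 1},
    {"offset": [0,0,0.2],"twist": [0,0,0],"grip": 1},
    {"offset": [0,0,0.2],"twist": [0,0,0],"grip": 1},
  ],
)

```text
t: 19.5
position: [597.5, -149.3, 80.8]
eef_rot: [1.934, 1.971, 0.489]
ft_force: [-5.7, 0.6, 6.2]
width: 15.0
finger_force: 25.0
```

Call:
jog_arm(
  moves=[
    {"offset": [0,0,-0.1],"twist": [0,0,0],"grip": 1},
    {"offset": [0,-0.15,-0.1],"twist": [0,0,0],"grip": 1},
    {"offset": [0,-0.3,-0.1],"twist": [0,0,0],"grip": 1},
    {"offset": [0,-0.3,-0.1],"twist": [0,0,0],"grip": 1},
  ],
)

```text
t: 19.9
position: [595.6, -149.3, 80.7]
eef_rot: [1.931, 1.97, 0.49]
ft_force: [1.6, 0.1, 1.8]
width: 14.3
finger_force: 25.0
```

```bash
python3 - <<'E'
from go import *
R=Rt(GO[2]);to(plaque_pose(GO,22.5,-15),R)
E
```

```text
t 19.9 pos [ 595.6 -149.3   80.7] err cm [-0.01, -0.27, -0.06] twist [-0.001, -0.0, 0.001] w 14.3 ff 25.0 F [1.6 0.1 1.8]
```

Call:
jog_arm(
  moves=[
    {"offset": [0,-0.1,0],"twist": [0,0,0],"grip": 1},
    {"offset": [0,-0.2,0],"twist": [0,0,0],"grip": 1},
    {"offset": [0,-0.2,0],"twist": [0,0,0],"grip": 1},
  ],
)

```text
t: 20.2
position: [594.4, -149.5, 80.5]
eef_rot: [1.931, 1.969, 0.491]
ft_force: [2.7, 1.3, 5.9]
width: 14.8
finger_force: 25.0
```

Call:
jog_arm(
  moves=[
    {"offset": [0,0,0],"twist": [0,0,0],"grip": 0.75},
    {"offset": [0,0,0],"twist": [0,0,0],"grip": 0.65},
    {"offset": [0,0,0],"twist": [0,0,0],"grip": 0.65},
    {"offset": [0,0,0],"twist": [0,0,0],"grip": 0.65},
    {"offset": [0,0,0],"twist": [0,0,0],"grip": 0.65},
  ],
)

```text
t: 20.7
position: [591.9, -149.3, 77.9]
eef_rot: [1.935, 1.972, 0.487]
ft_force: [0.4, -0.6, -0.3]
width: 29.9
finger_force: 0.0
```

```bash
python3 - <<'E'
from go import *
R=Rt(GO[2]);to(plaque_pose(GO,22.5,60),R)
E
```

```text
t 20.7 pos [ 591.9 -149.3   77.9] err cm [-0.01, 0.15, -7.63] twist [-0.005, -0.001, -0.0] w 29.9 ff 0.0 F [ 0.4 -0.6 -0.3]
```

Call:
jog_arm(
  moves=[
    {"offset": [0,0,-1],"twist": [0,0,0],"grip": 0.6},
    {"offset": [0,0,-3],"twist": [0,0,0],"grip": 0.6},
    {"offset": [0,0,-5.5],"twist": [0,0,0],"grip": 0.6},
    {"offset": [0,0,-9],"twist": [0,0,0],"grip": 0.6},
    {"offset": [0,0,-13],"twist": [0,0,0],"grip": 0.6},
  ],
)

```text
t: 21.2
position: [530.0, -150.3, 193.4]
eef_rot: [1.936, 1.973, 0.486]
ft_force: [0.3, -0.3, 0.6]
width: 34.8
finger_force: 0.0
```

Call:
jog_arm(
  moves=[
    {"offset": [0,1.5,-4.5],"twist": [0,0,0],"grip": 1},
    {"offset": [0,0,-9],"twist": [0,0,0],"grip": 1},
    {"offset": [0,0,-13],"twist": [0,0,0],"grip": 1},
    {"offset": [0,0,-17],"twist": [0,0,0],"grip": 1},
    {"offset": [0,0,-17],"twist": [0,0,0],"grip": 1},
  ],
)

```text
t: 21.7
position: [479.8, -171.9, 305.8]
eef_rot: [1.976, 1.963, 0.472]
ft_force: [-1.0, -1.9, 0.3]
width: 4.7
finger_force: 0.0
```

```bash
python3 - <<'E'
from go import *
R=Rt(GO[2]);to(plaque_pose(GO,22.5,60),R)
from bench import vision
ims=[]
for n,(a,b,c,d) in(("scene",(140,70,270,250)),("top",(285,150,415,330))):
    P=vision.capture(n); cv2.imwrite(f"pics/r4_{n}.png",P["color"][:,:,::-1])
    for t in("plaque","plaque_top","seat","rest_top","drawer_front","cover_hinge","cover_edge"): print(n,t,[np.round(x["position"],1).tolist()+[round(x["p"],2)] for x in vision.tip_of(t,P) if (150<x["position"][0]<240 if n=="scene" else x["position"][0]>300)][:2])
    print("plaque o,top",proj(P,[plaque_pose(GO,22.5,-80),plaque_pose(GO,22.5,0)]).round(1).tolist(),"seat,rest,front",proj(P,place(GO,[[-6.6,0,19],[-25.4,0,54.3],[-150.6,0,65]])).round(1).tolist())
    im=cv2.resize(P["color"][b:d,a:c,::-1],None,fx=3,fy=3,interpolation=cv2.INTER_CUBIC); ims.append(im)
cv2.imwrite("pics/placed.png",np.hstack(ims))
E
```

```text
t 21.7 pos [ 479.8 -171.9  305.8] err cm [2.01, -0.12, 17.79] twist [-0.029, -0.0, -0.026] w 4.7 ff 0.0 F [-1.  -1.9  0.3]
scene plaque []
scene plaque_top [[185.9, 171.8, 0.59]]
scene seat []
scene rest_top []
scene drawer_front [[210.0, 156.8, 0.77]]
scene cover_hinge [[216.2, 178.3, 0.63], [209.7, 155.3, 0.2]]
scene cover_edge [[216.9, 117.6, 0.77]]
plaque o,top [[180.0, 204.7], [184.7, 172.1]] seat,rest,front [[181.7, 204.1], [184.0, 188.1], [209.7, 156.0]]
top plaque [[338.9, 185.9, 0.69], [337.9, 223.5, 0.51]]
top plaque_top [[344.1, 197.9, 0.59]]
top seat []
top rest_top [[339.4, 195.5, 0.85]]
top drawer_front [[346.6, 249.0, 0.86]]
top cover_hinge [[308.3, 196.3, 0.9]]
top cover_edge [[306.4, 185.8, 0.67]]
plaque o,top [[336.7, 187.4], [342.4, 197.0]] seat,rest,front [[336.6, 190.3], [339.3, 195.1], [342.4, 247.9]]
```

View pics/placed.png

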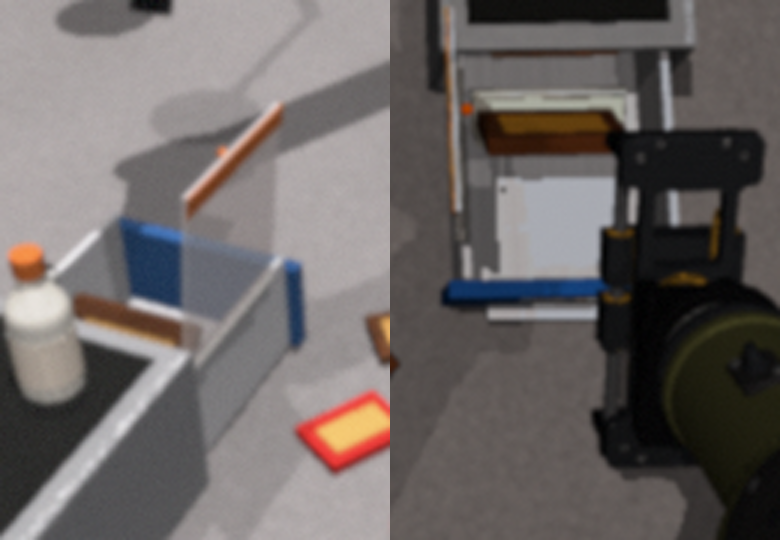

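```bash
cat > cov.py <<'E'
from go import *
from bench import vision
def edge(v,dx=0,top=1):
    xh,ph,yh=v; d=np.array([0,-np.cos(ph),np.sin(ph)]); n=np.array([0,np.sin(ph),np.cos(ph)])
    return place(GO,np.array([xh+dx,yh,99.5])+158*d+4*n*top)
E
python3 - <<'E'
from cov import *
S=vision.capture("scene");T=vision.capture("top")
ps=lambda X,Y,a,b:np.array([a+(X+.5)/3-.5,b+(Y+.5)/3-.5])
O=[(S,ps(284,107,140,70),lambda v:edge(v,-67.5)),(S,ps(188,212,140,70),lambda v:edge(v,67.5)),(T,ps(446,10,285,150),lambda v:edge(v,67.5)),(S,[216.9,117.6],edge),(T,[306.4,185.8],edge),(T,[308.3,196.3],lambda v:place(GO,[v[0],v[2],99.5]))]
r=fit(O,[-40,1.7,78],[10,.05,5]);print(r.x.round(2),r.fun.reshape(-1,2).round(1).tolist(),edge(r.x).round(1),edge(r.x,67.5).round(1),edge(r.x,-67.5).round(1),place(GO,[r.x[0],r.x[2],99.5]).round(1))
r=least_squares(lambda g:np.r_[proj(S,[[g[0],g[1],240]])[0]-[149,156],proj(T,[[g[0],g[1],240]])[0]-[340,120.5]],[750,-150]);print("glue",r.x,r.fun)
print([ (np.array(d["extent"]).round(),d["p"]) for d in vision.spot_in("glue",T)][:2])
R=Rt(GO[2],0);to([570,-149,330],R)
E
```

```text
[-44.82   1.67  77.74] [[-1.2, -2.5], [-1.1, -5.7], [-128.1, -1.4], [1.1, 0.4], [-0.2, -0.4], [0.3, 3.8]] [[576.8 -51.7 256.2]] [[644.3 -50.4 256.2]] [[509.3 -53.  256.2]] [[577.2 -72.   99.5]]
glue [ 718.64525871 -121.8246035 ] [ 0.2197751  -2.89781426 -0.53185976 -1.84767522]
[(array([320., 113., 348., 143.]), 0.92)]
t 22.65 pos [ 485.1 -159.9  304.7] err cm [0.96, 8.73, 1.57] twist [0.464, -0.023, -0.002] w 0.7 ff 0.0 F [ 0.2  0.4 -0.4]
```

```bash
python3 - <<'E'
from cov import *
to([560,-10,330],Rt(GO[2],0))
E
```

```text
t 22.65 pos [ 485.1 -159.9  304.7] err cm [14.87, 7.98, 1.54] twist [0.464, -0.023, -0.002] w 0.7 ff 0.0 F [ 0.2  0.4 -0.4]
```

Call:
jog_arm(
  moves=[
    {"offset": [3,3.5,-1.5],"twist": [0.15,-0.01,0],"grip": 1},
    {"offset": [6,5,-0.5],"twist": [0.25,-0.02,0],"grip": 1},
    {"offset": [9,6,0.5],"twist": [0.35,-0.023,0],"grip": 1},
    {"offset": [12,7,1],"twist": [0.464,-0.023,0],"grip": 1},
    {"offset": [14.9,8,1.5],"twist": [0.464,-0.023,0],"grip": 1},
  ],
)

```text
t: 23.15
position: [562.1, -8.4, 328.3]
eef_rot: [-2.198, -2.237, 0.003]
ft_force: [0.2, -0.5, -0.3]
width: 0.6
finger_force: 0.0
```

Call:
jog_arm(
  moves=[
    {"offset": [0,0,0],"twist": [0,0,0],"grip": 1},
    {"offset": [0,0,0],"twist": [0,0,0],"grip": 1},
  ],
)

```text
t: 23.35
position: [560.1, -9.3, 330.0]
eef_rot: [-2.199, -2.242, 0.0]
ft_force: [-0.0, -0.6, -0.1]
width: 0.4
finger_force: 0.0
```

```bash
python3 - <<'E'
from cov import *
to([560,-15,245],Rt(GO[2],0))
E
```

```text
t 23.35 pos [560.1  -9.3 330. ] err cm [-0.58, -0.02, 8.5] twist [-0.001, -0.001, 0.0] w 0.4 ff 0.0 F [-0.  -0.6 -0.1]
```

Call:
jog_arm(
  moves=[
    {"offset": [0,0,4],"twist": [0,0,0],"grip": 1},
    {"offset": [0,0,8],"twist": [0,0,0],"grip": 1},
    {"offset": [0,0,8.5],"twist": [0,0,0],"grip": 1},
    {"offset": [-0.5,0,8.5],"twist": [0,0,0],"grip": 1},
    {"offset": [-1,0,8.5],"twist": [0,0,0],"grip": 1},
  ],
)

```text
t: 23.85
position: [561.1, -20.8, 247.9]
eef_rot: [2.201, 2.238, 0.003]
ft_force: [-0.4, -0.1, 0.2]
width: 0.8
finger_force: 0.0
```

```bash
python3 - <<'E'
from cov import *
o=env.get_obs();print(o["position"],o["ft_force"])
# tip path (TCP) about hinge y=-72,z=99.5 : radius along cover r=130, finger half width 9.5 
yh=-72
for ph in [1.6,1.4,1.2,1.0,.8,.6,.4,.2,.1,.03]:
    r=135; y=yh-r*np.cos(ph)+4*np.sin(ph); z=99.5+r*np.sin(ph)+4*np.cos(ph)
    # vertical finger: -y lower corner touches face when sin>0 -> centre offset +9.5 in y
    print(ph,"TCP y,z",round(y+9.5,1),round(z+17,1))
E
```

```text
[561.10404162 -20.80768617 247.91542861] [-0.38647145 -0.14166008  0.15769351]
1.6 TCP y,z -54.6 251.3
1.4 TCP y,z -81.5 250.2
1.2 TCP y,z -107.7 243.8
1.0 TCP y,z -132.1 232.3
0.8 TCP y,z -153.7 216.1
0.6 TCP y,z -171.7 196.0
0.4 TCP y,z -185.3 172.8
0.2 TCP y,z -194.0 147.2
0.1 TCP y,z -196.4 134.0
0.03 TCP y,z -197.3 124.5
```

Call:
jog_arm(
  moves=[
    {"offset": [-3.4,0,0.6],"twist": [0,0,0],"grip": 1},
    {"offset": [-5.3,0,0.7],"twist": [0,0,0],"grip": 1},
    {"offset": [-7.1,0,1.0],"twist": [0,0,0],"grip": 1},
    {"offset": [-8.9,0,1.6],"twist": [0,0,0],"grip": 1},
    {"offset": [-10.6,0,2.4],"twist": [0,0,0],"grip": 1},
  ],
)

```text
t: 24.35
position: [563.3, -127.2, 224.1]
eef_rot: [2.2, 2.237, 0.004]
ft_force: [0.1, -0.2, 0.4]
width: 0.6
finger_force: 0.4
```

```bash
cat > cv.py <<'E'
from cov import *
def look():
    o=env.get_obs(); print(round(o["t"],2),o["position"].round(1),o["ft_force"].round(1))
    for n in("scene","top"):
        P=vision.capture(n); print(n,[(np.round(x["position"],1).tolist(),round(x["p"],2)) for x in vision.tip_of("cover_edge",P)][:2],[np.round(x["position"],1).tolist()+[round(x["p"],2)] for x in vision.tip_of("drawer_front",P)][:1])
        print({ph:proj(P,edge([-46,ph,78]))[0].round(0).tolist() for ph in(1.6,1.2,1.,.8,.6,.4,.2,.1,0)})
if __name__=="__main__": look()
E
python3 cv.py
```

```text
24.35 [ 563.3 -127.2  224.1] [ 0.1 -0.2  0.4]
scene [([173.0, 117.7], 0.71)] []
{1.6: [213.0, 116.0], 1.2: [188.0, 114.0], 1.0: [177.0, 117.0], 0.8: [168.0, 122.0], 0.6: [162.0, 129.0], 0.4: [158.0, 138.0], 0.2: [157.0, 148.0], 0.1: [157.0, 153.0], 0: [157.0, 159.0]}
top [] [[345.4, 247.2, 0.83]]
{1.6: [312.0, 186.0], 1.2: [344.0, 186.0], 1.0: [357.0, 188.0], 0.8: [367.0, 190.0], 0.6: [375.0, 192.0], 0.4: [379.0, 194.0], 0.2: [381.0, 197.0], 0.1: [380.0, 198.0], 0: [379.0, 199.0]}
```

Call:
jog_arm(
  moves=[
    {"offset": [-1.5,0,1.1],"twist": [0,0,0],"grip": 1},
    {"offset": [-2.8,0,2.4],"twist": [0,0,0],"grip": 1},
    {"offset": [-4.0,0,3.9],"twist": [0,0,0],"grip": 1},
    {"offset": [-4.9,0,5.5],"twist": [0,0,0],"grip": 1},
    {"offset": [-5.4,0,6.7],"twist": [0,0,0],"grip": 1},
  ],
)

```text
t: 25.15
position: [561.8, -181.2, 151.8]
eef_rot: [-2.202, -2.237, 0.002]
ft_force: [-0.9, 0.3, 0.2]
width: 0.3
finger_force: 0.3
```

```bash
python3 cv.py
```

```text
25.15 [ 561.8 -181.2  151.8] [-0.9  0.3  0.2]
scene [([154.8, 147.1], 0.63)] [[210.4, 155.1, 0.86]]
{1.6: [213.0, 116.0], 1.2: [188.0, 114.0], 1.0: [177.0, 117.0], 0.8: [168.0, 122.0], 0.6: [162.0, 129.0], 0.4: [158.0, 138.0], 0.2: [157.0, 148.0], 0.1: [157.0, 153.0], 0: [157.0, 159.0]}
top [] [[344.4, 247.7, 0.62]]
{1.6: [312.0, 186.0], 1.2: [344.0, 186.0], 1.0: [357.0, 188.0], 0.8: [367.0, 190.0], 0.6: [375.0, 192.0], 0.4: [379.0, 194.0], 0.2: [381.0, 197.0], 0.1: [380.0, 198.0], 0: [379.0, 199.0]}
```

Call:
jog_arm(
  moves=[
    {"offset": [-1,0.5,-0.8],"twist": [0,0,0],"grip": 1},
    {"offset": [-4.1,1,-0.8],"twist": [0,0,0],"grip": 1},
    {"offset": [-4.1,1,0.5],"twist": [0,0,0],"grip": 1},
    {"offset": [-4.1,1,1.3],"twist": [0,0,0],"grip": 1},
    {"offset": [-4.1,1,1.8],"twist": [0,0,0],"grip": 1},
  ],
)

```text
t: 25.95
position: [573.5, -219.8, 135.8]
eef_rot: [-2.2, -2.24, -0.0]
ft_force: [0.4, 0.2, 0.6]
width: 0.9
finger_force: 0.2
```

Call:
jog_arm(
  moves=[
    {"offset": [0,0,0.2],"twist": [0,0,0],"grip": 1},
    {"offset": [0,0,0.4],"twist": [0,0,0],"grip": 1},
    {"offset": [0,0,0.4],"twist": [0,0,0],"grip": 1},
  ],
)

```text
t: 26.25
position: [573.7, -219.6, 132.7]
eef_rot: [-2.2, -2.241, -0.001]
ft_force: [-1.4, -0.5, 2.1]
width: 0.4
finger_force: 0.5
```

Contact near the catch; press further.

Call:
jog_arm(
  moves=[
    {"offset": [0,0,0.2],"twist": [0,0,0],"grip": 1},
    {"offset": [0,0,0.4],"twist": [0,0,0],"grip": 1},
    {"offset": [0,0,0.6],"twist": [0,0,0],"grip": 1},
    {"offset": [0,0,0.6],"twist": [0,0,0],"grip": 1},
  ],
)

```text
t: 26.65
position: [574.2, -220.1, 127.0]
eef_rot: [2.201, 2.241, 0.002]
ft_force: [-0.3, 0.1, -0.4]
width: 0.4
finger_force: 0.0
```

Call:
jog_arm(
  moves=[
    {"offset": [0,0,0.2],"twist": [0,0,0],"grip": 1},
    {"offset": [0,0,0.4],"twist": [0,0,0],"grip": 1},
    {"offset": [0,0,0.4],"twist": [0,0,0],"grip": 1},
  ],
)

```text
t: 26.95
position: [573.1, -220.2, 121.5]
eef_rot: [-2.201, -2.24, 0.0]
ft_force: [0.3, 0.3, -0.0]
width: 0.2
finger_force: 0.0
```

Call:
jog_arm(
  moves=[
    {"offset": [0,0,0.1],"twist": [0,0,0],"grip": 1},
    {"offset": [0,0,0.2],"twist": [0,0,0],"grip": 1},
    {"offset": [0,0,0.2],"twist": [0,0,0],"grip": 1},
  ],
)

```text
t: 27.25
position: [573.4, -220.3, 120.8]
eef_rot: [-2.201, -2.24, 0.0]
ft_force: [-2.4, -0.7, 3.7]
width: 0.3
finger_force: 2.1
```

```bash
python3 cv.py
```

```text
27.25 [ 573.4 -220.3  120.8] [-2.4 -0.7  3.7]
scene [([154.5, 160.8], 0.93)] [[211.5, 154.2, 0.97]]
{1.6: [213.0, 116.0], 1.2: [188.0, 114.0], 1.0: [177.0, 117.0], 0.8: [168.0, 122.0], 0.6: [162.0, 129.0], 0.4: [158.0, 138.0], 0.2: [157.0, 148.0], 0.1: [157.0, 153.0], 0: [157.0, 159.0]}
top [([378.4, 201.0], 0.87)] [[344.0, 246.9, 0.86]]
{1.6: [312.0, 186.0], 1.2: [344.0, 186.0], 1.0: [357.0, 188.0], 0.8: [367.0, 190.0], 0.6: [375.0, 192.0], 0.4: [379.0, 194.0], 0.2: [381.0, 197.0], 0.1: [380.0, 198.0], 0: [379.0, 199.0]}
```

Call:
jog_arm(
  moves=[
    {"offset": [0,0,0.2],"twist": [0,0,0],"grip": 1},
    {"offset": [0,0,0.3],"twist": [0,0,0],"grip": 1},
    {"offset": [0,0,0.3],"twist": [0,0,0],"grip": 1},
  ],
)

```text
t: 27.85
position: [575.6, -220.3, 120.3]
eef_rot: [2.199, 2.239, 0.004]
ft_force: [-2.1, 1.9, 13.9]
width: 0.1
finger_force: 6.6
```

Call:
jog_arm(
  moves=[
    {"offset": [0,0,-2],"twist": [0,0,0],"grip": 1},
    {"offset": [0,0,-6],"twist": [0,0,0],"grip": 1},
    {"offset": [0,0,-9],"twist": [0,0,0],"grip": 1},
    {"offset": [0,0,-9],"twist": [0,0,0],"grip": 1},
  ],
)

```text
t: 28.25
position: [576.5, -221.2, 212.3]
eef_rot: [2.196, 2.235, 0.006]
ft_force: [-0.1, -0.1, -0.0]
width: 0.4
finger_force: 0.0
```

```bash
python3 cv.py; python3 -c "
from go import *
to([420,-152,210],Rt(GO[2],0))"
```

```text
28.25 [ 576.5 -221.2  212.3] [-0.1 -0.1 -0. ]
scene [([154.0, 162.4], 0.59)] [[209.3, 156.3, 0.64]]
{1.6: [213.0, 116.0], 1.2: [188.0, 114.0], 1.0: [177.0, 117.0], 0.8: [168.0, 122.0], 0.6: [162.0, 129.0], 0.4: [158.0, 138.0], 0.2: [157.0, 148.0], 0.1: [157.0, 153.0], 0: [157.0, 159.0]}
top [([379.5, 201.6], 0.66)] [[344.1, 248.9, 0.74]]
{1.6: [312.0, 186.0], 1.2: [344.0, 186.0], 1.0: [357.0, 188.0], 0.8: [367.0, 190.0], 0.6: [375.0, 192.0], 0.4: [379.0, 194.0], 0.2: [381.0, 197.0], 0.1: [380.0, 198.0], 0: [379.0, 199.0]}
t 28.55 pos [ 572.8 -220.1  205.5] err cm [7.08, -15.16, -0.39] twist [-0.003, -0.002, -0.001] w 0.3 ff 0.0 F [-0.3  0.2  0.2]
```

```bash
cat >> go.py <<'E'
def Rp(yaw=.019,t=.3):
    c,s=np.cos(t),np.sin(t); return rz(yaw)@np.array([[c,0,s],[0,-1,0],[s,0,-c]])
E
python3 -c "
from go import *
print(env.get_obs()['joint_positions'].round(2))
to([430,-152,220],Rp())"
```

```text
[ 0.56  0.28 -0.29  1.58  0.08  1.3   0.28]
t 28.55 pos [ 572.8 -220.1  205.5] err cm [7.07, -14.16, -1.4] twist [-0.239, 0.236, 1.556] w 0.3 ff 0.0 F [-0.3  0.2  0.2]
```

Call:
jog_arm(
  moves=[
    {"offset": [1.4,-2.8,-1.4],"twist": [-0.02,0.02,0.14],"grip": 1},
    {"offset": [2.8,-5.6,-1.4],"twist": [-0.04,0.04,0.28],"grip": 1},
    {"offset": [4.2,-8.4,-1.4],"twist": [-0.06,0.06,0.42],"grip": 1},
    {"offset": [5.6,-11.2,-1.4],"twist": [-0.08,0.08,0.56],"grip": 1},
    {"offset": [7.1,-14.2,-1.4],"twist": [-0.1,0.1,0.7],"grip": 1},
  ],
)

```text
t: 29.05
position: [429.0, -151.4, 220.2]
eef_rot: [-2.832, -1.335, -0.218]
ft_force: [0.3, 0.8, 0.4]
width: 0.2
finger_force: 0.0
```

```bash
python3 -c "
from go import *
to([430,-152,200],Rp())"
```

```text
t 29.05 pos [ 429.  -151.4  220.2] err cm [-0.24, 0.01, 2.01] twist [-0.131, 0.138, 0.85] w 0.2 ff 0.0 F [0.3 0.8 0.4]
```

Call:
jog_arm(
  moves=[
    {"offset": [0,0,0],"twist": [-0.131,0.138,0.85],"grip": 1},
    {"offset": [0,0,0],"twist": [-0.131,0.138,0.85],"grip": 1},
    {"offset": [0,0,0],"twist": [-0.131,0.138,0.85],"grip": 1},
    {"offset": [0,0,0],"twist": [-0.131,0.138,0.85],"grip": 1},
    {"offset": [0,0,0],"twist": [-0.131,0.138,0.85],"grip": 1},
  ],
)

```text
t: 29.55
position: [429.8, -151.9, 220.4]
eef_rot: [-3.101, -0.217, -0.439]
ft_force: [-0.2, -0.5, 0.7]
width: 0.9
finger_force: 0.0
```

```bash
python3 -c "
from go import *
print(env.get_obs()['joint_positions'].round(2))
to([433,-152,78],Rp())"
```

```text
[ 0.71 -0.27 -0.28  2.11 -0.24  1.05 -0.91]
t 29.55 pos [ 429.8 -151.9  220.4] err cm [-3.63, -0.18, 13.77] twist [-0.018, 0.019, 0.118] w 0.9 ff 0.0 F [-0.2 -0.5  0.7]
```

Call:
jog_arm(
  moves=[
    {"offset": [-0.8,-0.1,3.5],"twist": [-0.018,0.019,0.118],"grip": 1},
    {"offset": [-1.6,-0.1,7],"twist": [-0.018,0.019,0.118],"grip": 1},
    {"offset": [-2.4,-0.2,10.5],"twist": [-0.018,0.019,0.118],"grip": 1},
    {"offset": [-3.2,-0.2,13.9],"twist": [-0.018,0.019,0.118],"grip": 1},
    {"offset": [-3.2,-0.2,13.9],"twist": [-0.018,0.019,0.118],"grip": 1},
  ],
)

```text
t: 30.05
position: [433.7, -149.2, 73.5]
eef_rot: [-3.101, -0.04, -0.454]
ft_force: [-0.5, 0.1, -0.7]
width: 0.8
finger_force: 0.0
```

```bash
python3 -c "
from go import *
print(env.get_obs()['joint_positions'].round(2))
to([538,-150,78],Rp())"
```

```text
[ 0.72 -0.09 -0.34  2.3  -0.23  0.68 -1.01]
t 30.05 pos [ 433.7 -149.2   73.5] err cm [10.11, 0.35, 2.55] twist [-0.006, 0.009, 0.006] w 0.8 ff 0.0 F [-0.5  0.1 -0.7]
```

Call:
jog_arm(
  moves=[
    {"offset": [1.3,0,0.4],"twist": [0,0,0],"grip": 1},
    {"offset": [2.2,0,0.7],"twist": [0,0,0],"grip": 1},
    {"offset": [3.1,0,0.95],"twist": [0,0,0],"grip": 1},
    {"offset": [4.1,0,1.2],"twist": [0,0,0],"grip": 1},
    {"offset": [5.2,0,1.55],"twist": [0,0,0],"grip": 1},
  ],
)

```text
t: 30.55
position: [492.7, -150.4, 79.8]
eef_rot: [-3.105, -0.04, -0.469]
ft_force: [-3.6, -0.4, 1.3]
width: 0.3
finger_force: 1.5
```

```bash
python3 -c "
from go import *
from bench import vision
to([650,-149,78],Rp())
P=vision.capture('top'); print([np.round(x['position'],1).tolist()+[round(x['p'],2)] for x in vision.tip_of('drawer_front',P)][:2])"
```

```text
t 30.55 pos [ 492.7 -150.4   79.8] err cm [14.97, 0.26, 4.82] twist [0.001, 0.0, 0.007] w 0.3 ff 1.5 F [-3.6 -0.4  1.3]
[[342.6, 231.0, 0.59]]
```

Pushing at about 3 N, so the drawer is sliding. Continue.

Call:
jog_arm(
  moves=[
    {"offset": [1.2,0,0.4],"twist": [0,0,0],"grip": 1},
    {"offset": [2.4,0,0.75],"twist": [0,0,0],"grip": 1},
    {"offset": [3.6,0,1.15],"twist": [0,0,0],"grip": 1},
    {"offset": [4.8,0,1.5],"twist": [0,0,0],"grip": 1},
    {"offset": [6,0,1.9],"twist": [0,0,0],"grip": 1},
  ],
)

```text
t: 31.15
position: [556.2, -148.4, 79.0]
eef_rot: [-3.104, -0.04, -0.469]
ft_force: [-3.3, 0.5, 1.4]
width: 0.6
finger_force: 1.5
```

```bash
python3 -c "
from go import *
to([650,-149,78],Rp())"
```

```text
t 31.15 pos [ 556.2 -148.4   79. ] err cm [8.93, 0.3, 2.87] twist [-0.0, -0.0, 0.007] w 0.6 ff 1.5 F [-3.3  0.5  1.4]
```

Call:
jog_arm(
  moves=[
    {"offset": [1,0,0.3],"twist": [0,0,0],"grip": 1},
    {"offset": [2,0,0.62],"twist": [0,0,0],"grip": 1},
    {"offset": [3,0,0.93],"twist": [0,0,0],"grip": 1},
    {"offset": [4,0,1.24],"twist": [0,0,0],"grip": 1},
    {"offset": [4.6,0,1.45],"twist": [0,0,0],"grip": 1},
  ],
)

```text
t: 31.65
position: [604.8, -147.1, 79.1]
eef_rot: [-3.104, -0.041, -0.471]
ft_force: [-2.4, -1.8, 0.9]
width: 0.3
finger_force: 1.3
```

Call:
jog_arm(
  moves=[
    {"offset": [0.4,0,0.12],"twist": [0,0,0],"grip": 1},
    {"offset": [0.8,0,0.25],"twist": [0,0,0],"grip": 1},
    {"offset": [1.2,0,0.37],"twist": [0,0,0],"grip": 1},
    {"offset": [1.5,0,0.46],"twist": [0,0,0],"grip": 1},
  ],
)

```text
t: 32.05
position: [619.4, -146.8, 79.1]
eef_rot: [-3.104, -0.04, -0.47]
ft_force: [-3.2, -0.7, 0.8]
width: 0.5
finger_force: 1.3
```

Call:
jog_arm(
  moves=[
    {"offset": [0.3,0,0.1],"twist": [0,0,0],"grip": 1},
    {"offset": [0.6,0,0.19],"twist": [0,0,0],"grip": 1},
    {"offset": [0.9,0,0.28],"twist": [0,0,0],"grip": 1},
    {"offset": [1.2,0,0.37],"twist": [0,0,0],"grip": 1},
  ],
)

```text
t: 32.45
position: [625.6, -146.8, 77.5]
eef_rot: [-3.107, -0.04, -0.448]
ft_force: [-31.2, 0.2, 21.7]
width: 0.2
finger_force: 16.1
```

Call:
jog_arm(
  moves=[
    {"offset": [-0.5,0,-0.15],"twist": [0,0,0],"grip": 1},
    {"offset": [-2,0,-0.6],"twist": [0,0,0],"grip": 1},
    {"offset": [-5,0,-1.5],"twist": [0,0,0],"grip": 1},
    {"offset": [-9,0,-2.8],"twist": [0,0,0],"grip": 1},
    {"offset": [-9,0,-2.8],"twist": [0,0,0],"grip": 1},
  ],
)

```text
t: 32.95
position: [532.4, -149.2, 77.3]
eef_rot: [-3.106, -0.037, -0.462]
ft_force: [0.0, 0.1, -1.0]
width: 0.3
finger_force: 0.0
```

```bash
python3 -c "
from go import *
from bench import vision
to([540,-149,78],Rp())
for n in('scene','top'):
  P=vision.capture(n); print(n,[np.round(x['position'],1).tolist()+[round(x['p'],2)] for x in vision.tip_of('drawer_front',P)][:2], proj(P,[[640,-148.6,65]]))
  cv2.imwrite(f'pics/end_{n}.png',P['color'][:,:,::-1])"
```

```text
t 32.95 pos [ 532.4 -149.2   77.3] err cm [0.75, 0.0, 0.16] twist [0.001, 0.004, 0.005] w 0.3 ff 0.0 F [ 0.   0.1 -1. ]
scene [] [[173.72398478 195.17741378]]
top [[341.1, 177.5, 0.82]] [[339.3453491  176.72527041]]
```

```bash
python3 -c "
from bench import env
print(env.job_done())"
```

```text
the job is handed in; nothing more can be done
None
```

The plaque is in the drawer's holder, the cover is shut on its catch, and the drawer is pushed fully home; I handed the job in at about 33 s, but `env.job_done()` returned no verdict. On the first try the drawer got pushed in about 2 cm and the plaque slipped about 1 cm in the grip, so I lifted it, re-measured and placed it again.

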